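# Press the stiff cap home in the ratchet clamp and put the kohl case away

### The job

The push-on cap of the little brass kohl case is stiff and still stands out: lay the case flat in the ratchet clamp, lengthwise between jaw and anvil, and pump the trigger until the jaw has pushed the cap fully home. Press the release so that the jaw springs all the way back, then take the case out and set it down gently, flat on the floor of the empty trough of the jewellery tray, where there is room for fingers only at its two ends. Leave the rings and everything else on the table where they are.

Things in the scene. Friction and masses are not known exactly. Their poses are not given: they have to be found in the camera images.
- case_mid (a point): Centre of the closed kohl case, half-way up. Plain brass block lying flat: 56 mm long (own x) when closed, 32 wide (y), 34 high (z, up), 120 g. Its body fills x -8 to +28 mm from here; the cap, 20 mm long, as wide and high, fills x -28 to -8 when home and stands out further to -x by joint cap, baring a narrower steel neck. It may be clamped either way round.
- cap (a joint): How far the cap stands out of its home, in m along the case's -x: 0 is fully home, it starts at 0.014 to 0.018. It slides stiffly (about 5 N) and stays where it is left.
- cap_end (a point): Centre of the cap's flat outer end face, half-way up.
- clamp: Steel ratchet clamp fixed to the table, 278 x 60 mm; origin on the table under it, +x the way the jaw advances, z up. Base plate x -160 to 118 mm, its top 8 mm above the table. Anvil face at x 100 (18 thick, 40 wide, top at 20 mm height). Jaw face at x 16 when back (28 wide, top at 20). Housing with the trigger x -120 to -12, 40 wide, 48 high; release pad at the -x end.
- clamp_bed (a point): Point on the top of the clamp's base plate (8 mm above the table), on the clamp's centre line, 28 mm from the anvil's face: straight under the middle of a closed case that lies against the anvil. Axes as the clamp's.
- jaw (a joint): How far the jaw has advanced, in m; 0 is fully back (spring, 3 N), at most 0.036. The ratchet holds it at 7, 15, 23 and 31 mm. A full pump pushes it about 15 mm on, and as the trigger is let back it settles 8 mm from where it began. The cap comes home with the jaw at about 0.028, in the third full pump, and stays home; then the trigger stops hard part of the way.
- jaw_face (a point): Centre of the jaw's face that looks to the anvil, 15 mm above the table.
- trigger (a joint): Angle of the trigger in rad: 0 at rest (leaning 0.3 back to the clamp's -x), 0.52 fully squeezed (leaning 0.22 forward to +x). Its hinge lies across the clamp at clamp x -55 mm, 14 mm above the table. Spring return. The first 0.22 rad are idle; below about 0.42 a pump may not catch the next tooth, so squeeze it fully. It takes about 4 to 13 N near the top.
- trigger_top (a point): Centre of the round cross bar on top of the trigger lever (bar 30 mm long across the clamp, 16 mm thick), 90 mm from the hinge, 100 mm above the table at rest. The lever below is 12 mm thick, 22 wide. Push it to the clamp's +x from behind (-x side), about 45 mm of travel, and let it spring back, once a pump. Free space behind it down to 60 mm above the table.
- release (a joint): Angle of the release rocker in rad: 0 at rest, 0.25 pressed; from about 0.2 the jaw is free and springs back, if the trigger is at rest. The pad moves a little at each click of the ratchet.
- release_pad (a point): Middle of the top of the release pad, a flat steel plate 30 mm (clamp x) by 26 mm behind the trigger, at clamp x -133 mm, 51 mm above the table at rest. Press it straight down about 11 mm to its stop, 3 to 6 N.
- tray_slot (a point): Centre of the floor of the empty trough of the white ceramic jewellery tray (fixed, 140 x 100 x 42 mm high, walls 5 mm, two equal troughs side by side; two silver rings in the other). Trough 130 mm long (own x), 42 wide (own y): no room for fingers on the case's long sides. Its floor is 5 mm above the table, its walls 37 mm above the floor.
- ring_a: Silver finger ring, 22 mm across, 4 mm high, in the tray's other trough; origin under its centre.
- ring_b: The second ring, the same.
- comb: Blue plastic comb lying flat, 165 mm long (own x), 28 mm wide, 5 mm thick.
- kajal_pot: Closed round glass pot with a steel cap, 36 mm across, 34 mm high, origin under its centre.
- perfume: Amber glass bottle, 44 mm across, 85 mm high, origin under its centre.
- cream: White cream jar, 64 mm across, 45 mm high, origin under its centre.
- hairbrush: Wooden hairbrush, bristles down, 220 mm long (own x), 60 mm wide, 28 mm high.
- bangle: Brass bangle lying flat, 68 mm across, 8 mm high, origin under its centre.
- case: The same kohl case; this origin lies under the middle of the closed case (17 mm below case_mid), same axes.
There are look-alikes about, which are no part of the job. Of the things that look like the case, the smallest one is meant.

How it is judged:
By the outcome, as a careful person would: the job done as asked, in the order asked, and still so for the second after the job is handed in, with the robot touching nothing.
It also fails if it takes over 72 s, if anything falls off the work surface, if the arm or the gripper's body presses on something with over 40 N, if the wrist force passes 120 N, or if a joint passes its speed limit or range.

### The arm

A 6-joint arm with a two-finger parallel gripper is mounted at the origin on the work surface. World frame = base frame: x ahead of the robot, y to its left, z up, the work surface at z = 0. Lengths are in m, angles in rad, forces in N, time in s.
With the tool pointing down it reaches from about 0.35 to 0.725 m from the base axis. Payload 6 kg.
Tool frame: the origin (TCP) lies at the very end of the fingers, on their centre line; the grasp point (between the pads) lies 19 mm behind it; z points along the fingers, y is the direction in which the jaws open and shut (so a half turn about z gives the same grasp; the last joint's range is limited). The gripper opens to 85 mm and grips with 20 to 120 N. Pads are 22 mm wide; open, the fingers measure 114 mm over their backs; the gripper's body (76 mm by 85 mm) begins 54 mm behind the grasp point. The pads swing forward as they close: fully open they stand 13 mm farther back than shut.
Start: joints at [-0.935, 0.04, 0.085, 0, -1.615, -0.334], TCP at [0.178, -0.573, 0.231] pointing down, gripper open.
Joint ranges: [-2.56, 2.56], [-1.29, 2.01], [-1.08, 1.49], [-3.29, 1.98], [-2.81, -0.18], [-2.99, 2.99]. Speed limits (rad/s): [2.57, 2.57, 3.01, 3.14, 3.14, 3.14].

### API

Orientations are given as a rotation vector (axis times angle).
In Python, from station import monitor, eyes, r, models gives the robot as it stands.
- The arm moves only by the tool move_arm, never from a script. Its argument "moves" is a list of rows, each a list of 7 numbers: the shift along the world's x, y, z in mm, then the turn, a rotation vector about the world's x, y, z in rad, then the finger opening in mm, from 0 to 85.4. In form: [[tx, ty, tz, ax, ay, az, fingers], ...]. A call has 1 to 10 rows; each row is the pose to reach, as a shift and turn from the pose commanded when the call began; what a row does not reach only later rows make up. A row lasts 1/12 s, in which the tool goes at most 41.7 mm and 7.16 degrees, less where a joint would pass 70% of its speed; a pose out of reach is approached as far as the arm can. A call with a gripper value outside its range is refused whole. The fingers move at their own pace and stop on an object; the grip force is fixed at half the most. Time passes only in rows, so rows that repeat a pose let the fingers close. It gives the time, the measured TCP pose, the force and the opening at its end, in the units of the state.
- monitor.read_state(): the state, without advancing time (a new reading comes with each control period).
- eyes.snapshot(name): name is "scene" or "side" or "wrist"; returns a dict with "color" (400x640x3 uint8, red, green, blue), "fx", "fy", "cx", "cy" (pixels), "origin" and "rotation" of the camera in the world; the wrist camera has in their place "hand_eye" (4x4, takes a point from camera to tool coordinates, whose origin is the TCP and whose axes are the flange's). Camera axes: x right, y up, looking along -z (the intrinsics and any distortion apply to the point x, -y, -z); pixel columns grow to the right and rows downward; lengths in m; the calibration is good to about 2 mm. A picture is of the moment at which its call begins: read the wrist's pose just before it. There is no depth.
- r.sign_off(): hands the job in, once; it reports no verdict.
Trained networks look in the newest picture that a camera, given by its name, has taken for a name from the list of things; names that differ only in an ending like _2 or _b are one class to them, and where a whole thing is asked for, a point or a joint stands for the part that bears it (a point fixed in the world has none). Each returns a list of dicts, best first, with "score" (0 to 1); they miss things now and then, are a little off and sometimes report something else, mostly with a low value. They report only what shows in the picture. A call takes as long as a camera call. They do not tell look-alikes from the thing itself.
- models.look_for(camera, name): "at" ([x, y, z] in m, in world coordinates, good to about 4 mm: the middle of the surface that is visible of it).
- models.tip_of(camera, name): "at" ([x, y, z] in m, in world coordinates, good to about 4 mm: a listed point, or the origin of a listed thing).
The state is a dict: "time_s": time; "joints": joint angles; "joint_velocities": joint speeds; "joint_torque": joint torques, N m; "tool_pos": TCP position; "eef_rot": TCP orientation; "contact_force": force on the tool from outside, world axes, zero at the start; "wrist_torque": the same for the moment, N m; "width": finger opening in m.
Only numpy, scipy, OpenCV 4.12 (cv2) and the standard library are available. Lean on these libraries where they do the work, as an engineer would, in place of code of your own. Each camera call takes 0.05 s, during which the arm holds its last target.

## Working session

There is one attempt and no reset: what is moved stays moved. The work goes in short steps, Python scripts to look and compute and a tool call to move; the robot and the scene stay as the last step left them, time stands still between calls to the robot, and variables do not carry over. Pictures are saved under pics/ and viewed, and the job is handed in when it is done.

Besides the shell and the picture viewer there is one more tool, called after ">>>" in YAML: its name, and indented under it one key for each argument. move_arm: Moves the arm, as the interface text tells. Its arguments: {"type":"object","properties":{"moves":{"type":"array","items":{"type":"array","items":{"type":"number"}}}},"required":["moves"]}

```bash
mkdir -p pics; ls; cat > h.py <<'E'
import numpy as np, cv2
from scipy.spatial.transform import Rotation as R
from station import monitor, eyes, r, models
def snap(n,f,crop=None,scale=1):
    s=monitor.read_state(); d=eyes.snapshot(n); im=d["color"][:,:,::-1].copy()
    if crop: x0,y0,x1,y1=crop; im=im[y0:y1,x0:x1]
    if scale!=1: im=cv2.resize(im,None,fx=scale,fy=scale,interpolation=cv2.INTER_CUBIC)
    cv2.imwrite("pics/"+f,im); 
    if n=="wrist":
        T=np.eye(4);T[:3,:3]=R.from_rotvec(s["eef_rot"]).as_matrix();T[:3,3]=s["tool_pos"]
        M=T@np.array(d["hand_eye"]); d["origin"]=M[:3,3]; d["rotation"]=M[:3,:3]
    return d
def proj(d,p):
    c=np.array(d["rotation"]).T@(np.array(p)-np.array(d["origin"]))
    return d["cx"]+d["fx"]*c[0]/-c[2], d["cy"]+d["fy"]*(-c[1])/-c[2]
def ray(d,u,v,z):
    a=np.array([(u-d["cx"])/d["fx"],-(v-d["cy"])/d["fy"],-1]); w=np.array(d["rotation"])@a; o=np.array(d["origin"])
    return o+w*(z-o[2])/w[2]
E
python3 - <<'E'
from h import *
s=monitor.read_state(); print({k:np.round(v,3) for k,v in s.items()})
for c in ("scene","side","wrist"):
    d=snap(c,c+"0.png"); print(c,[k for k in d], np.round(d["origin"],3), d["fx"],d["cx"],d["cy"])
    for n in ["case_mid","cap_end","clamp","clamp_bed","jaw_face","trigger_top","release_pad","tray_slot","case","kajal_pot","perfume","cream","bangle","comb","hairbrush"]:
        t=models.tip_of(c,n); print(n,[(np.round(x["at"],3).tolist(),round(x["score"],2)) for x in t][:5])
E
```

```text
pics
{'time_s': np.float64(0.0), 'joints': array([-0.935,  0.041,  0.084, -0.   , -1.616, -0.334]), 'joint_velocities': array([-0.001, -0.002,  0.   , -0.001, -0.002, -0.001]), 'joint_torque': array([-2.0000e-03, -3.6821e+01,  3.4741e+01,  6.9320e+00, -6.0000e-03,
       -0.0000e+00]), 'tool_pos': array([ 0.178, -0.573,  0.23 ]), 'eef_rot': array([ 4.720e-01, -3.105e+00, -3.000e-03]), 'contact_force': array([-0.18 , -0.123,  0.174]), 'wrist_torque': array([-0.02 , -0.046, -0.032]), 'width': np.float64(0.085)}
scene ['color', 'fx', 'fy', 'cx', 'cy', 'origin', 'rotation'] [1.358 0.479 0.797] 449.50742898567444 318.63120459142556 205.72702508315407
case_mid [([0.334, 0.201, 0.022], 0.95), ([0.438, 0.264, 0.018], 0.86), ([0.453, 0.158, 0.019], 0.76)]
cap_end [([0.458, 0.295, 0.022], 0.79), ([0.313, 0.167, 0.026], 0.66), ([0.428, 0.119, 0.019], 0.52)]
clamp [([0.455, 0.157, 0.015], 0.61), ([0.621, 0.031, -0.001], 0.58), ([0.451, 0.156, -0.001], 0.27)]
clamp_bed [([0.61, 0.107, 0.009], 0.58), ([0.457, 0.0, -0.0], 0.43)]
jaw_face [([0.616, 0.05, 0.014], 0.45)]
trigger_top [([0.633, -0.048, 
[... 1197 characters left out ...]
.455, 0.003, -0.002], 0.77)]
perfume [([0.703, -0.307, -0.0], 0.8)]
cream [([0.721, 0.335, 0.0], 0.81)]
bangle [([0.519, 0.404, 0.001], 0.8), ([0.478, -0.175, 0.003], 0.75), ([0.452, 0.154, 0.016], 0.74)]
comb [([0.753, 0.097, 0.002], 0.9)]
hairbrush [([0.388, -0.424, -0.001], 0.87)]
wrist ['color', 'fx', 'fy', 'cx', 'cy', 'hand_eye', 'origin', 'rotation'] [ 0.113 -0.595  0.374] 275.9647309176438 318.3861301648874 195.58615472814392
case_mid []
cap_end []
clamp [([0.384, -0.427, -0.006], 0.27)]
clamp_bed []
jaw_face []
trigger_top []
release_pad []
tray_slot [([0.382, -0.424, -0.005], 0.21)]
case []
kajal_pot []
perfume []
cream []
bangle []
comb []
hairbrush [([0.383, -0.428, -0.004], 0.7)]
```

View pics/scene0.png

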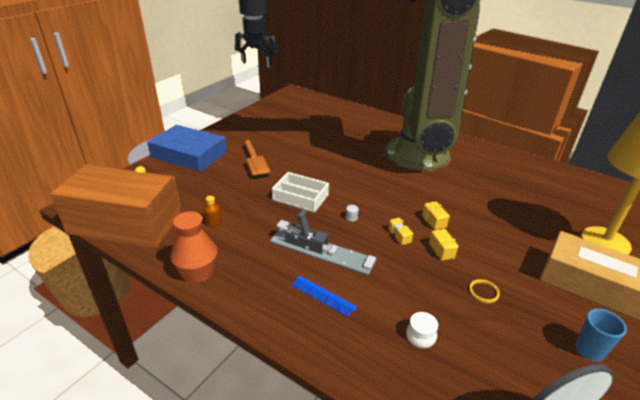

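View pics/side0.png

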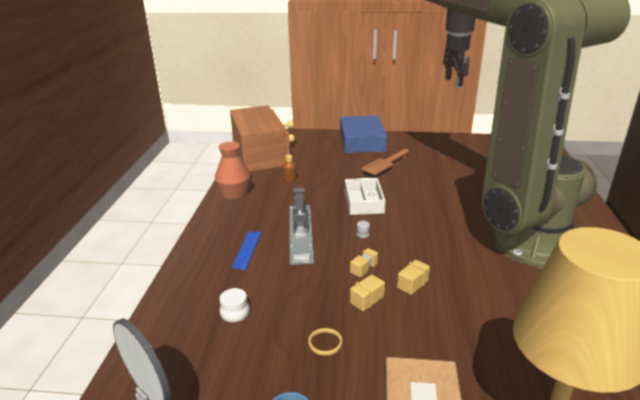

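View pics/wrist0.png

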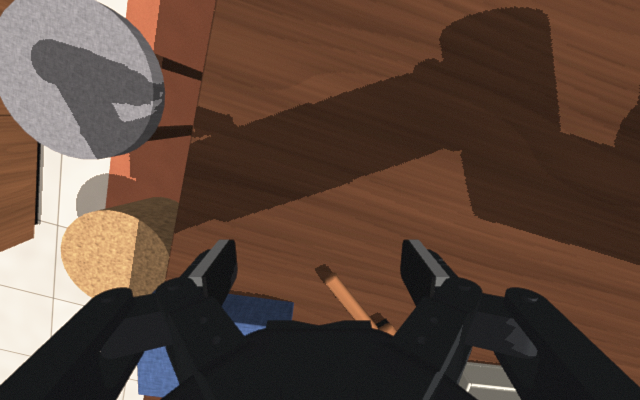

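```bash
python3 - <<'E'
from h import *
a=cv2.imread("pics/scene0.png"); b=cv2.imread("pics/side0.png")
A=cv2.resize(a[190:280,260:470],None,fx=3.8,fy=3.8,interpolation=cv2.INTER_CUBIC)
B=cv2.resize(b[170:320,230:440],None,fx=3.8,fy=3.8,interpolation=cv2.INTER_CUBIC)
cv2.imwrite("pics/cA.png",A);cv2.imwrite("pics/cB.png",B)
E
```

```text
(no output)
```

View pics/cA.png

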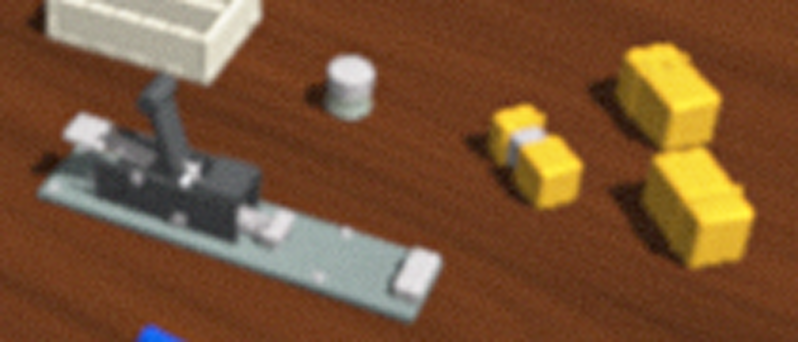

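View pics/cB.png

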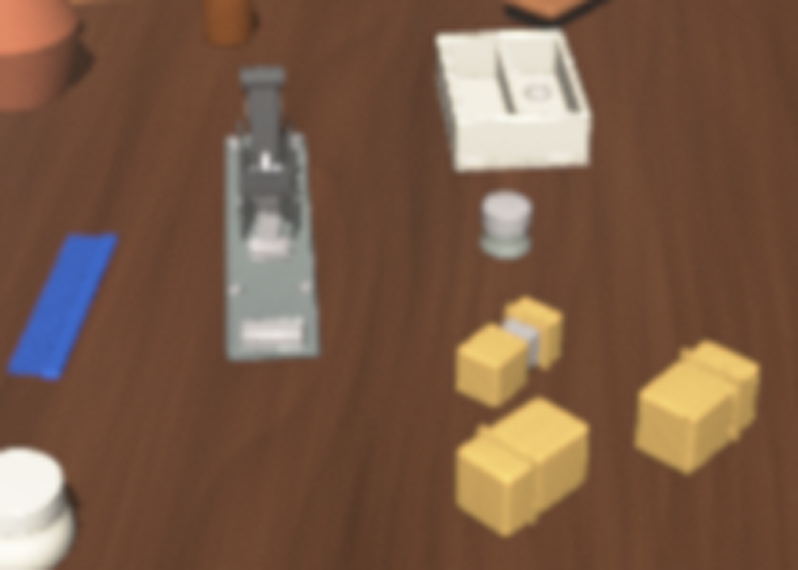

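```bash
python3 - <<'E'
from h import *
d=eyes.snapshot("wrist"); H=np.array(d["hand_eye"]); print(np.round(H,3))
s=monitor.read_state(); Rt=R.from_rotvec(s["eef_rot"]).as_matrix(); print(np.round(Rt,3))
np.save("H.npy",H)
def px(tool,dyaw,p):
    T=np.eye(4);T[:3,:3]=R.from_euler('z',dyaw,degrees=True).as_matrix()@Rt;T[:3,3]=tool
    M=T@H; dd=dict(d,origin=M[:3,3],rotation=M[:3,:3]); return np.round(proj(dd,p))
for tool in [(0.48,-0.17,.25),(.48,-.27,.25),(.52,-.17,.25),(.56,-.17,.25)]:
  for y in (-17,73):
    print(tool,y,px(tool,y,(.48,-.17,.005)),px(tool,y,(.45,.156,.03)))
E
```

```text
[[-0.001  0.963  0.27   0.069]
 [ 1.     0.001 -0.    -0.001]
 [-0.     0.27  -0.963 -0.143]
 [ 0.     0.     0.     1.   ]]
[[-0.955 -0.297 -0.   ]
 [-0.297  0.955  0.   ]
 [ 0.     0.    -1.   ]]
(0.48, -0.17, 0.25) -17 [319. 168.] [569. 150.]
(0.48, -0.17, 0.25) 73 [319. 168.] [336. 366.]
(0.48, -0.27, 0.25) -17 [390. 169.] [645. 150.]
(0.48, -0.27, 0.25) 73 [319. 234.] [335. 412.]
(0.52, -0.17, 0.25) -17 [319. 140.] [577. 118.]
(0.52, -0.17, 0.25) 73 [347. 169.] [361. 366.]
(0.56, -0.17, 0.25) -17 [320. 110.] [585.  85.]
(0.56, -0.17, 0.25) 73 [375. 169.] [385. 366.]
```

>>> move_arm:
  moves:
    - [24,32,15,0,0,0,85]
    - [48,64,30,0,0,0,85]
    - [72,96,45,0,0,-0.05,85]
    - [96,128,60,0,0,-0.1,85]
    - [120,160,70,0,0,-0.15,85]
    - [144,192,70,0,0,-0.2,85]
    - [168,224,70,0,0,-0.25,85]
    - [192,256,70,0,0,-0.3,85]
    - [216,288,70,0,0,-0.3,85]
    - [240,320,70,0,0,-0.3,85]

```text
time_s: 3.28
tool_pos: [0.4191, -0.251, 0.3017]
eef_rot: [-0.003, 3.14, -0.0]
contact_force: [0.7, 0.3, 0.7]
width: 0.0853
```

>>> move_arm:
  moves:
    - [24,32,0,0,0,0,85]
    - [48,64,0,0,0,0,85]
    - [66,83,0,0,0,0,85]
    - [66,83,0,0,0,0,85]

```text
time_s: 3.62
tool_pos: [0.4865, -0.1663, 0.2999]
eef_rot: [0.01, -3.14, -0.002]
contact_force: [0.4, -0.8, -0.2]
width: 0.0848
```

```bash
python3 - <<'E'
from h import *
d=snap("wrist","w1.png"); s=monitor.read_state(); print(s["time_s"],s["tool_pos"],s["joints"],s["eef_rot"])
for n in ["tray_slot","ring_a","clamp_bed","release_pad","trigger_top","jaw_face","clamp","kajal_pot"]:
    t=models.tip_of("wrist",n); print(n,[(np.round(x["at"],4).tolist(),round(x["score"],2),np.round(proj(d,x["at"]))) for x in t][:3])
E
```

```text
3.6667 [ 0.48546559 -0.16782153  0.30042192] [ 5.93698778e-02 -1.68941151e-01  1.19688042e-02 -4.95597620e-04
 -1.75322777e+00 -1.62480149e+00] [ 8.56329499e-03 -3.14003426e+00 -6.28724811e-04]
tray_slot [([0.4798, -0.1753, 0.0036], 0.77, array([313., 159.]))]
ring_a [([0.4293, -0.1613, 0.0017], 0.6, array([322., 126.])), ([0.4364, -0.2089, 0.0043], 0.42, array([292., 131.])), ([0.3824, -0.4286, -0.0028], 0.28, array([147.,  93.]))]
clamp_bed []
release_pad [([0.6377, -0.0979, 0.0477], 0.92, array([361., 262.])), ([0.7225, 0.3349, 0.0009], 0.41, array([590., 291.])), ([0.4574, 0.002, -0.0004], 0.17, array([425., 145.]))]
trigger_top [([0.4289, 0.1115, 0.0167], 0.71, array([504., 127.])), ([0.6343, -0.048, 0.0974], 0.57, array([402., 277.]))]
jaw_face [([0.622, 0.0441, 0.0154], 0.76, array([443., 244.]))]
clamp [([0.6173, 0.0345, 0.0021], 0.55, array([434., 238.])), ([0.3813, -0.4252, -0.0], 0.24, array([148.,  92.]))]
kajal_pot [([0.4531, -0.001, -0.0001], 0.67, array([424., 142.]))]
```

View pics/w1.png

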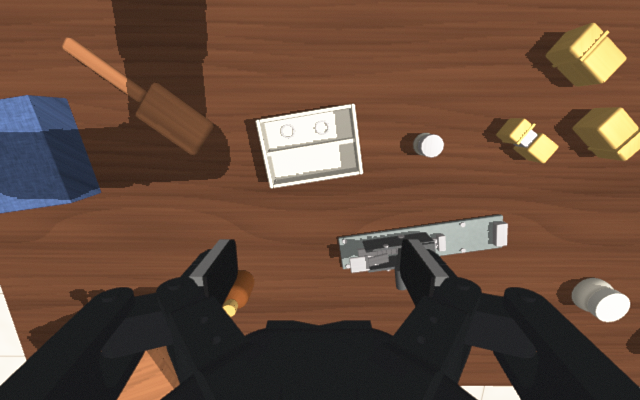

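```bash
python3 - <<'E'
import cv2
a=cv2.imread("pics/w1.png")
cv2.imwrite("pics/w1t.png",cv2.resize(a[90:205,245:375],None,fx=5,fy=5,interpolation=cv2.INTER_CUBIC))
cv2.imwrite("pics/w1c.png",cv2.resize(a[200:290,325:520],None,fx=4,fy=4,interpolation=cv2.INTER_CUBIC))
E
```

```text
(no output)
```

View pics/w1t.png

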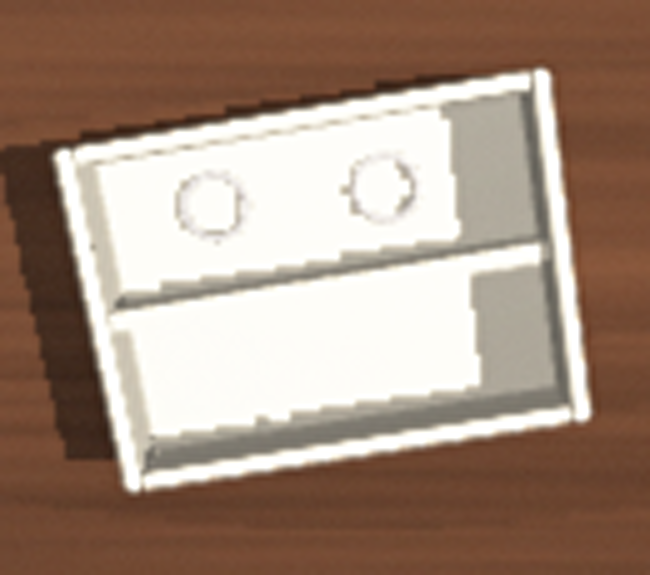

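View pics/w1c.png

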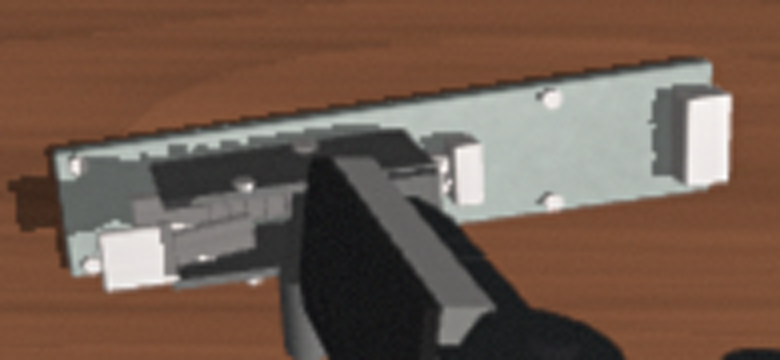

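```bash
python3 - <<'E'
from h import *
d=eyes.snapshot("wrist"); s=monitor.read_state()
T=np.eye(4);T[:3,:3]=R.from_rotvec(s["eef_rot"]).as_matrix();T[:3,3]=s["tool_pos"];M=T@np.array(d["hand_eye"]);d["origin"]=M[:3,3];d["rotation"]=M[:3,:3]
t=[ray(d,245+u/5,90+v/5,.042) for u,v in [(62,150),(548,70),(590,420),(128,490)]]
print(np.round(t,4)); 
ang=lambda v:np.degrees(np.arctan2(v[1],v[0]))
L=np.linalg.norm
print("tray",L(t[1]-t[0]),L(t[2]-t[1]),[ang(t[1]-t[0]),ang(t[2]-t[3]),ang(t[0]-t[3])+90,ang(t[1]-t[2])+90])
c=np.mean(t,0); print("centre",c)
c4=[ray(d,325+u/4,200+v/4,.008) for u,v in [(52,148),(712,60),(72,275)]]
print(np.round(c4,4),"clamp",L(c4[1]-c4[0]),L(c4[2]-c4[0]),ang(c4[1]-c4[0]),ang(c4[0]-c4[2])-90)
E
```

```text
[[ 0.4181 -0.2575  0.042 ]
 [ 0.3968 -0.1215  0.042 ]
 [ 0.4954 -0.1055  0.042 ]
 [ 0.5167 -0.2435  0.042 ]]
tray 0.1376410822999871 0.09987423190091882 [np.float64(98.93731687022371), np.float64(98.80786203187907), np.float64(-81.94559070961273), np.float64(-80.81189022087287)]
centre [ 0.45674785 -0.18199126  0.042     ]
[[ 0.6119 -0.138   0.008 ]
 [ 0.572   0.1378  0.008 ]
 [ 0.673  -0.128   0.008 ]] clamp 0.2787019685560519 0.061930007041776015 98.24056252657844 -260.66278858282055
```

>>> move_arm:
  moves:
    - [-3,40,0,0,0,0.1,85]
    - [-7,80,-10,0,0,0.2,85]
    - [-12,120,-20,0,0,0.3,85]
    - [-16,160,-35,0,0,0.4,85]
    - [-20,200,-50,0,0,0.5,85]
    - [-25,240,-65,0,0,0.6,85]
    - [-30,278,-80,0,0,0.7,85]
    - [-35,310,-95,0,0,0.8,85]
    - [-35,324,-110,0,0,0.9,85]
    - [-35,324,-115,0,0,1.0,85]

```text
time_s: 4.95
tool_pos: [0.4479, 0.1564, 0.1833]
eef_rot: [1.518, -2.746, -0.001]
contact_force: [-0.2, -1.0, -0.9]
width: 0.0851
```

```bash
python3 - <<'E'
from h import *
from h import *
for i in range(2): d=snap("wrist","w2.png"); s=monitor.read_state()
print(s["time_s"],s["tool_pos"],s["joints"],s["eef_rot"])
for n in ["case_mid","cap_end","clamp_bed","jaw_face"]:
    t=models.tip_of("wrist",n); print(n,[(np.round(x["at"],4).tolist(),round(x["score"],2),np.round(proj(d,x["at"]))) for x in t][:3])
np.savez("w2.npz",o=d["origin"],R=d["rotation"])
E
```

```text
5.05 [0.4486704  0.15432494 0.18491194] [ 7.57948980e-01 -3.01042822e-01 -3.08336076e-01 -4.24148572e-04
 -1.56602328e+00 -1.32470995e+00] [ 1.51049103e+00 -2.75173288e+00  3.57310474e-04]
case_mid [([0.3317, 0.2043, 0.0278], 0.76, array([433., 166.])), ([0.4534, 0.1567, 0.015], 0.68, array([315., 185.])), ([0.4408, 0.2646, 0.0206], 0.63, array([371., 253.]))]
cap_end [([0.463, 0.2933, 0.0234], 0.92, array([367., 281.])), ([0.4256, 0.1158, 0.018], 0.85, array([317., 142.])), ([0.3119, 0.1746, 0.0264], 0.84, array([437., 132.]))]
clamp_bed [([0.6111, 0.1045, 0.005], 0.78, array([184., 214.]))]
jaw_face []
```

View pics/w2.png

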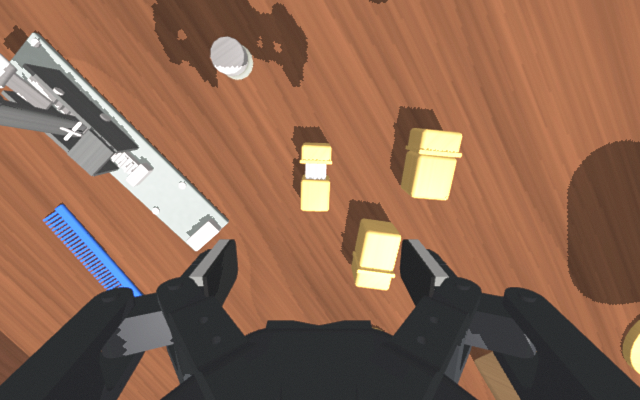

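```bash
python3 - <<'E'
import cv2
a=cv2.imread("pics/w2.png")
cv2.imwrite("pics/w2a.png",cv2.resize(a[130:220,280:350],None,fx=6,fy=6,interpolation=cv2.INTER_CUBIC))
cv2.imwrite("pics/w2b.png",cv2.resize(a[20:260,0:240],None,fx=2.5,fy=2.5,interpolation=cv2.INTER_CUBIC))
E
```

```text
(no output)
```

View pics/w2a.png

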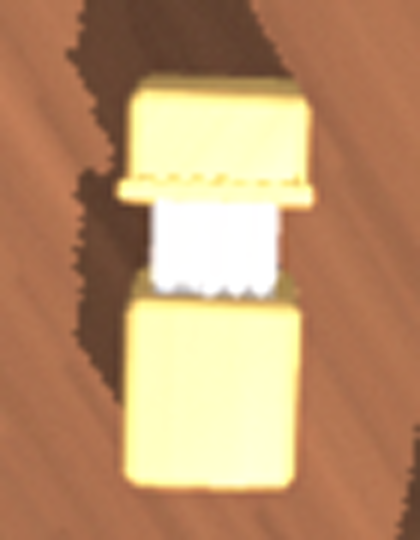

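View pics/w2b.png

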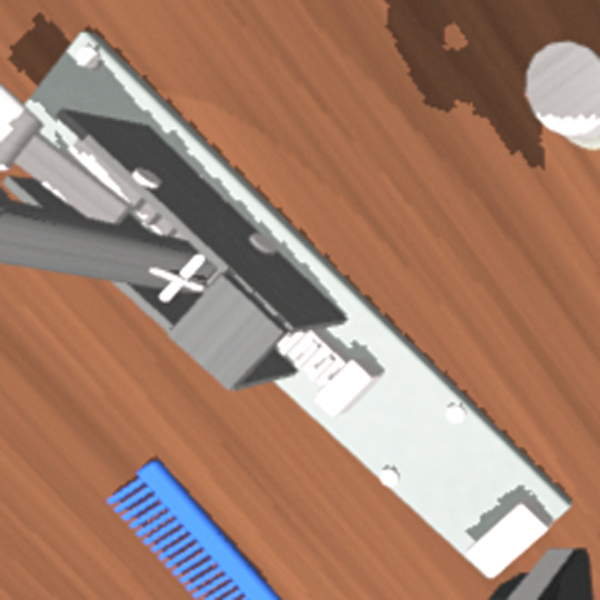

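```bash
python3 - <<'E'
from h import *
d=eyes.snapshot("wrist"); q=np.load("w2.npz"); d["origin"]=q["o"]; d["rotation"]=q["R"]
ang=lambda v:np.degrees(np.arctan2(v[1],v[0])); L=np.linalg.norm
b=[ray(d,280+u/6,130+v/6,.034) for u,v in [(125,300),(302,303),(297,490),(124,488)]]
print(np.round(b,4)); print(L(b[1]-b[0]),L(b[2]-b[1]),"body centre",np.mean(b,0),ang(b[3]-b[0]),ang(b[2]-b[1]),ang(b[1]-b[0])+90,ang(b[2]-b[3])+90)
cap=[ray(d,280+u/6,130+v/6,.034) for u,v in [(130,90),(310,93)]]; print(np.round(cap,4))
p=[ray(d,u/2.5,20+v/2.5,.008) for u,v in [(75,30),(572,500),(490,578)]]
print(np.round(p,4),L(p[1]-p[0]),L(p[2]-p[1]),ang(p[1]-p[0]),ang(p[1]-p[2])-90)
a=np.radians(98.4);u=np.array([np.cos(a),np.sin(a)]);v=np.array([-u[1],u[0]])
print("origin",p[0][:2]+.16*u-.03*v,p[1][:2]-.118*u-.03*v,p[2][:2]-.118*u+.03*v)
an=[ray(d,x/2.5,20+y/2.5,.020) for x,y in [(517,503),(468,548)]]; m=np.mean(an,0)[:2]; print("anvil",an,"->orig",m-.1*u)
print("tool yaw",ang(R.from_rotvec(monitor.read_state()["eef_rot"]).as_matrix()[:,1]))
E
```

```text
[[0.4617 0.1402 0.034 ]
 [0.4348 0.1576 0.034 ]
 [0.4541 0.1876 0.034 ]
 [0.4812 0.1702 0.034 ]]
0.031977436523294635 0.03564873226770134 body centre [0.45794591 0.16390691 0.034     ] 56.840796286533575 57.27620116441095 237.08249211818983 237.35549217535785
[[0.4406 0.1092 0.034 ]
 [0.4142 0.1263 0.034 ]]
[[ 0.6177 -0.1332  0.008 ]
 [ 0.5682  0.1396  0.008 ]
 [ 0.6288  0.1514  0.008 ]] 0.2771973891244195 0.061694520901956644 100.2713191897345 -258.9615314164851
origin [0.62397504 0.02948128] [0.61515914 0.02721871] [0.6163559  0.03026626]
anvil [array([0.58533796, 0.12538493, 0.02      ]), array([0.61964945, 0.13119519, 0.02      ])] ->orig [0.61710201 0.02936283]
tool yaw 147.2229192851703
```

>>> move_arm:
  moves:
    - [9,10,-35,0,0,0,62]
    - [9,10,-70,0,0,0,62]
    - [9,10,-105,0,0,0,62]
    - [9,10,-135,0,0,0,62]
    - [9,10,-155,0,0,0,62]
    - [9,10,-168,0,0,0,62]
    - [9,10,-177,0,0,0,62]
    - [9,10,-179,0,0,0,62]
    - [9,10,-179,0,0,0,62]

```text
time_s: 6.05
tool_pos: [0.4586, 0.1639, 0.0076]
eef_rot: [-1.507, 2.756, -0.0]
contact_force: [1.0, 0.4, 0.7]
width: 0.0619
```

```bash
python3 - <<'E'
from h import *
d=snap("wrist","w3.png"); s=monitor.read_state(); print(s["tool_pos"],s["contact_force"],s["width"])
E
```

```text
[0.45902054 0.16428083 0.00833132] [ 0.50263969  0.00137888 -0.07223608] 0.06205810124192223
```

View pics/w3.png

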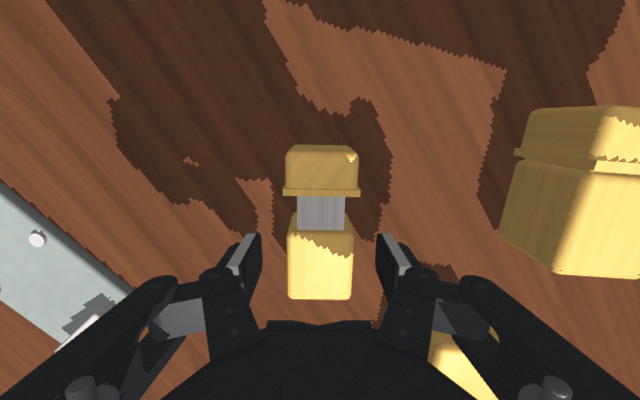

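>>> move_arm:
  moves:
    - [0,0,-2,0,0,0,10]
    - [0,0,-2,0,0,0,10]
    - [0,0,-2,0,0,0,10]
    - [0,0,-2,0,0,0,10]
    - [0,0,-2,0,0,0,10]
    - [0,0,-2,0,0,0,10]
    - [0,0,15,0,0,0,10]
    - [0,0,45,0,0,0,10]
    - [0,0,85,0,0,0,10]
    - [0,0,94,0,0,0,10]

```text
time_s: 6.93
tool_pos: [0.4606, 0.1649, 0.1074]
eef_rot: [-1.506, 2.749, -0.001]
contact_force: [1.7, 1.1, 0.7]
width: 0.031
```

```bash
python3 - <<'E'
from h import *
d=snap("wrist","w4.png"); s=monitor.read_state(); print(s["tool_pos"],s["contact_force"],s["width"])
E
```

```text
[0.46059483 0.16525702 0.10699373] [0.02555359 0.8751553  0.33650776] 0.03126348367105091
```

View pics/w4.png

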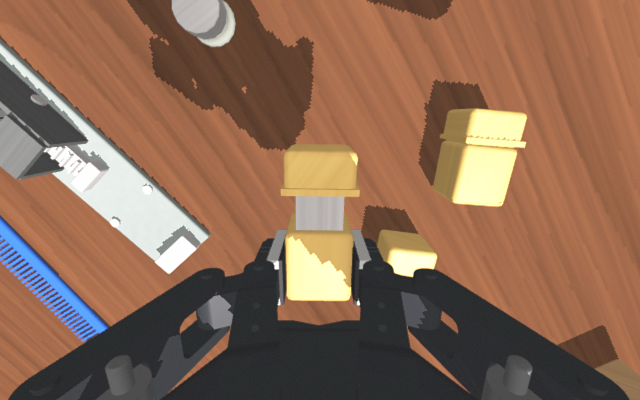

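>>> move_arm:
  moves:
    - [20,-8,0,0,0,0.1,10]
    - [45,-18,0,0,0,0.2,10]
    - [70,-28,0,0,0,0.3,10]
    - [95,-38,0,0,0,0.4,10]
    - [120,-48,0,0,0,0.5,10]
    - [138,-56,0,0,0,0.6,10]
    - [145,-59,0,0,0,0.7,10]
    - [145,-59,0,0,0,0.726,10]
    - [145,-59,0,0,0,0.726,10]

```text
time_s: 7.73
tool_pos: [0.6032, 0.1046, 0.0996]
eef_rot: [2.387, -2.039, -0.002]
contact_force: [-0.1, 0.1, -1.4]
width: 0.0313
```

```bash
python3 - <<'E'
from h import *
d=snap("wrist","w5.png"); s=monitor.read_state(); print(s["time_s"],s["tool_pos"],s["contact_force"],s["width"],s["eef_rot"],s["joints"])
np.savez("w5.npz",o=d["origin"],R=d["rotation"])
for n in ["case_mid","cap_end","clamp_bed","jaw_face","clamp"]:
    t=models.tip_of("wrist",n); print(n,[(np.round(x["at"],4).tolist(),round(x["score"],2),np.round(proj(d,x["at"]))) for x in t][:3])
snap("side","s5.png",(200,120,400,300),4);snap("scene","c5.png",(240,170,440,300),4)
E
```

```text
7.7833 [0.60299846 0.10489475 0.09994766] [-0.1994289   0.00745673 -1.04331542] 0.030962576193789036 [ 2.38603784e+00 -2.04099009e+00 -1.87278866e-03] [ 4.98769082e-01  9.80101725e-02 -9.36492202e-02 -5.11894099e-04
 -1.38116613e+00 -3.43104242e-01]
case_mid [([0.3321, 0.2016, 0.0261], 0.92, array([581., 342.])), ([0.6062, 0.0932, 0.1069], 0.87, array([316., 232.])), ([0.4431, 0.2661, 0.0192], 0.69, array([447., 374.]))]
cap_end [([0.3136, 0.1707, 0.0257], 0.7, array([613., 318.])), ([0.6114, 0.043, 0.1096], 0.62, array([321., 135.]))]
clamp_bed []
jaw_face [([0.6204, 0.0449, 0.0155], 0.59, array([308., 129.]))]
clamp [([0.6198, 0.0313, 0.0028], 0.62, array([312., 112.]))]
```

View pics/w5.png

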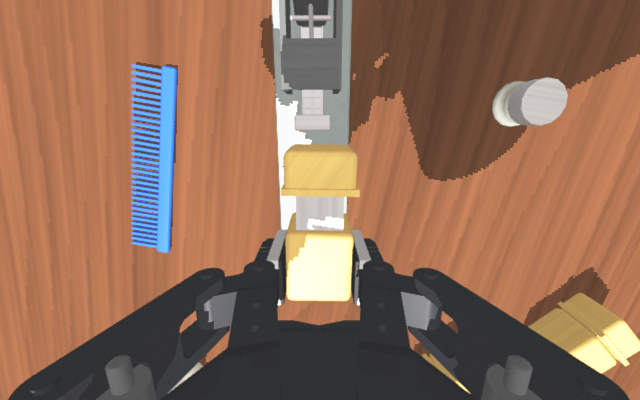

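View pics/s5.png

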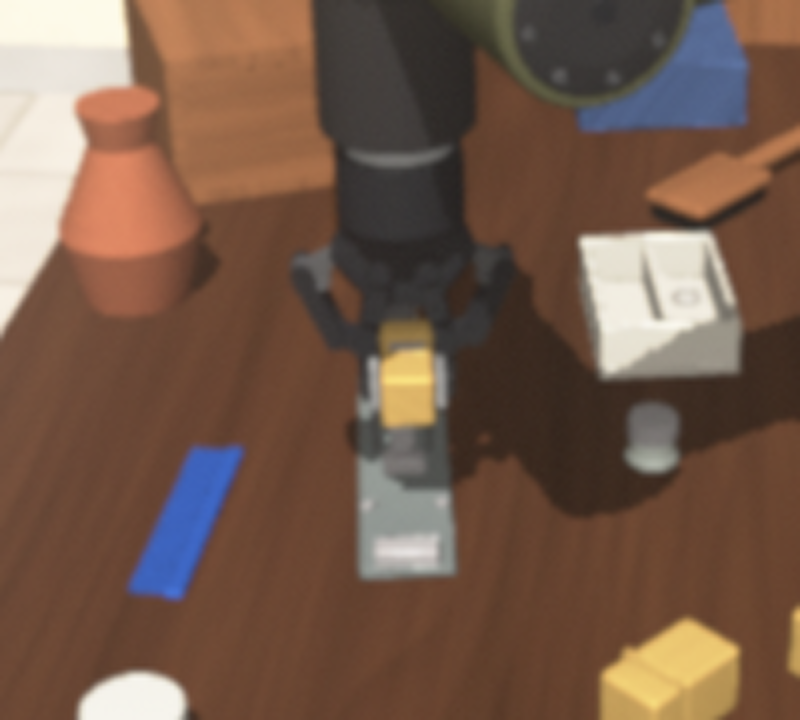

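View pics/c5.png

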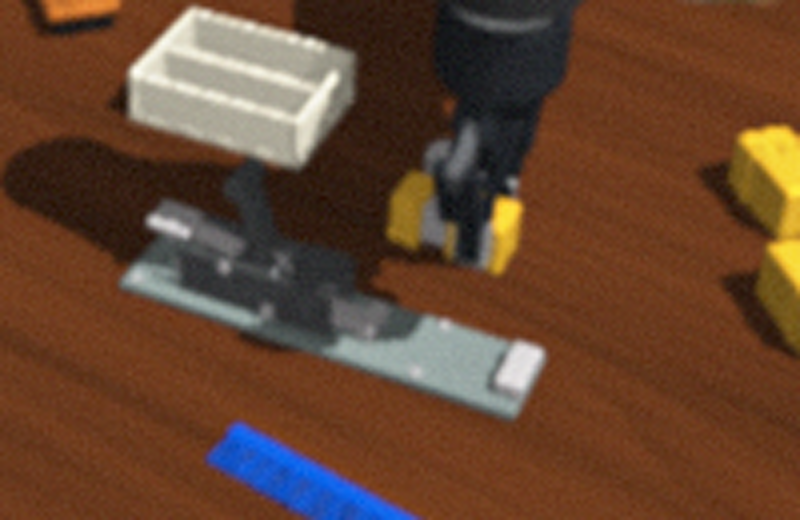

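```bash
python3 - <<'E'
from h import *
d=eyes.snapshot("wrist"); q=np.load("w5.npz"); d["origin"]=q["o"]; d["rotation"]=q["R"]
a=cv2.imread("pics/w5.png"); cv2.imwrite("pics/w5a.png",cv2.resize(a[0:210,250:380],None,fx=3.8,fy=3.8,interpolation=cv2.INTER_CUBIC)[:800])
for u,v,z in [(295,129,.02),(330,129,.02),(312,129,.02),(312,3,.048),(281,85,.048),(342,85,.048)]: print(u,v,np.round(ray(d,u,v,z),4))
print("tool yaw",np.degrees(np.arctan2(*R.from_rotvec(monitor.read_state()["eef_rot"]).as_matrix()[[1,0],1])))
s=monitor.read_state()
T=np.eye(4);T[:3,:3]=R.from_rotvec(s["eef_rot"]).as_matrix();T[:3,3]=s["tool_pos"]
E
```

```text
295 129 [0.6306 0.0466 0.02  ]
330 129 [0.6035 0.0424 0.02  ]
312 129 [0.6174 0.0445 0.02  ]
312 3 [ 0.6282 -0.0308  0.048 ]
281 85 [0.6414 0.0187 0.048 ]
342 85 [0.6017 0.0125 0.048 ]
tool yaw -170.9983416729675
```

View pics/w5a.png

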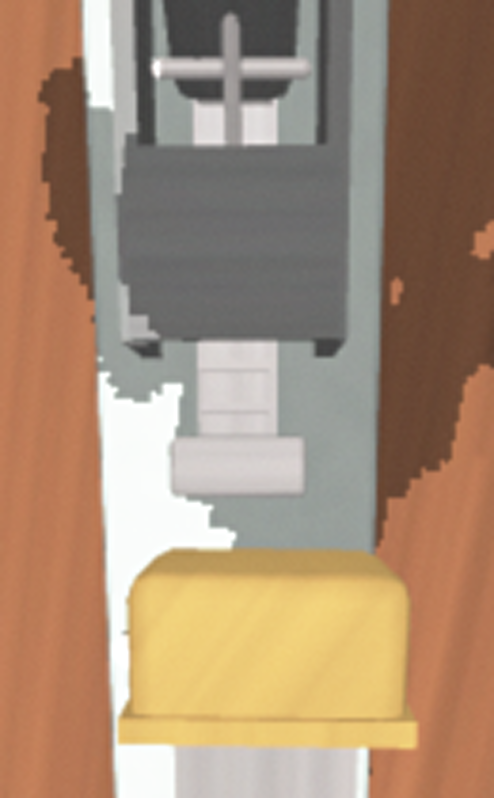

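```bash
python3 - <<'E'
from h import *
d=eyes.snapshot("wrist"); q=np.load("w5.npz"); d["origin"]=q["o"]; d["rotation"]=q["R"]
s=monitor.read_state(); t=np.array(s["tool_pos"]); a=np.radians(98.8);u=np.array([np.cos(a),np.sin(a)])
for z in(.1265,.1285):
  for c,rw in [(320,300),(320,232),(320,192),(320,150)]:
    p=ray(d,c,rw,z); print(z,rw,round((p[:2]-t[:2])@u*1e3,1), round((p[:2]-t[:2])@[-u[1],u[0]]*1e3,1))
E
```

```text
0.1265 300 15.2 1.0
0.1265 232 -20.7 0.8
0.1265 192 -39.5 0.8
0.1265 150 -57.7 0.7
0.1285 300 13.7 0.9
0.1285 232 -21.6 0.8
0.1285 192 -40.0 0.7
0.1285 150 -57.9 0.7
```

>>> move_arm:
  moves:
    - [4,4,-15,0,0,0,10]
    - [4,4,-30,0,0,0,10]
    - [4,4,-45,0,0,0,10]
    - [4,4,-58,0,0,0,10]
    - [4,4,-68,0,0,0,10]
    - [4,4,-74,0,0,0,10]
    - [4,4,-79,0,0,0,10]
    - [4,4,-82,0,0,0,10]
    - [4,4,-83,0,0,0,10]
    - [4,4,-83,0,0,0,10]

```text
time_s: 9.07
tool_pos: [0.6076, 0.1092, 0.0186]
eef_rot: [-2.389, 2.04, -0.0]
contact_force: [0.5, 0.3, -1.1]
width: 0.0313
```

```bash
python3 - <<'E'
from h import *
d=snap("wrist","w6.png"); s=monitor.read_state(); print(s["time_s"],s["tool_pos"],s["contact_force"],s["width"],s["eef_rot"])
snap("side","s6.png",(200,150,400,300),4);snap("scene","c6.png",(240,190,400,290),5)
E
```

```text
9.1167 [0.60769317 0.10925966 0.01886711] [-0.71609463  0.24244839 -1.68224149] 0.030932897097173714 [-2.38842409e+00  2.03982122e+00 -7.55664201e-04]
```

View pics/w6.png

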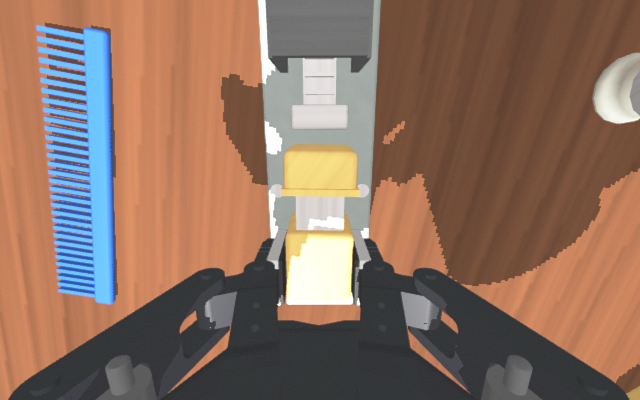

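View pics/c6.png

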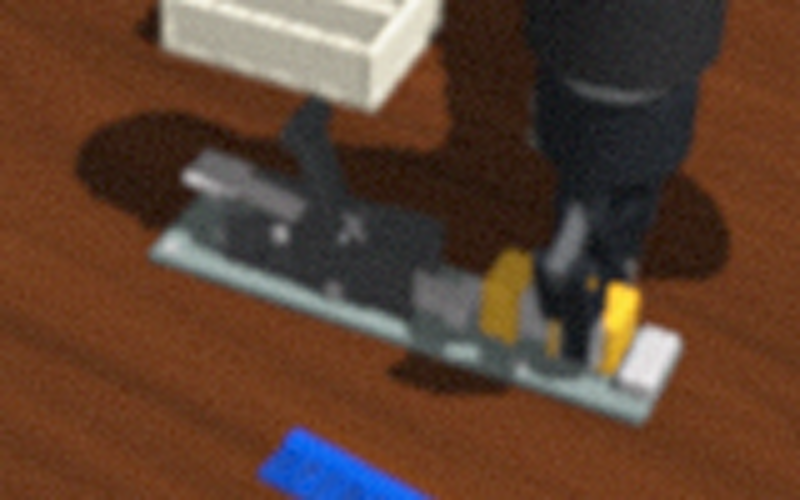

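View pics/s6.png

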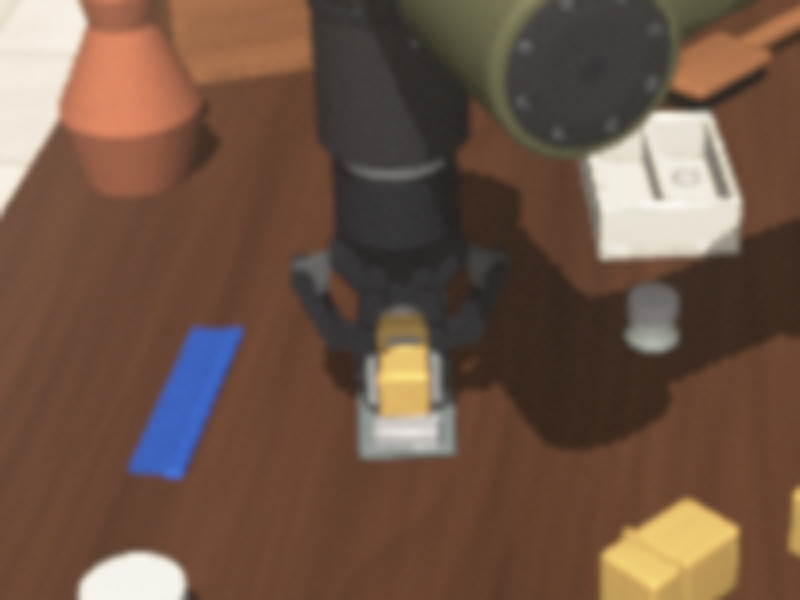

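>>> move_arm:
  moves:
    - [0,0,-2,0,0,0,10]
    - [0,0,-3,0,0,0,10]
    - [0,0,-4,0,0,0,10]
    - [0,0,-4,0,0,0,10]

```text
time_s: 9.55
tool_pos: [0.6074, 0.1092, 0.0143]
eef_rot: [2.389, -2.04, 0.0]
contact_force: [0.3, -1.6, -0.6]
width: 0.0311
```

>>> move_arm:
  moves:
    - [0,0,-1,0,0,0,10]
    - [0,0,-1.5,0,0,0,10]
    - [0,0,-1.5,0,0,0,10]

```text
time_s: 9.8
tool_pos: [0.6077, 0.1091, 0.0143]
eef_rot: [-2.389, 2.04, -0.001]
contact_force: [-2.9, -0.9, 4.9]
width: 0.0312
```

>>> move_arm:
  moves:
    - [0,0,1,0,0,0,50]
    - [0,0,1,0,0,0,50]
    - [0,0,1,0,0,0,50]
    - [0,0,10,0,0,0,50]
    - [0,0,40,0,0,0,50]
    - [0,0,80,0,0,0,50]
    - [0,0,120,0,0,0,50]
    - [0,0,160,0,0,0,50]
    - [5,-35,180,0,0,0,0]
    - [10,-75,180,0,0,0,0]

```text
time_s: 10.63
tool_pos: [0.6196, 0.0351, 0.2009]
eef_rot: [-2.387, 2.03, -0.011]
contact_force: [0.7, -0.9, 0.3]
width: 0.0264
```

```bash
python3 - <<'E'
from h import *
d=snap("wrist","w7.png"); s=monitor.read_state(); print(s["time_s"],s["tool_pos"],s["contact_force"],s["width"],s["eef_rot"])
np.savez("w7.npz",o=d["origin"],R=d["rotation"])
for n in ["case_mid","cap_end","clamp_bed","jaw_face","clamp","trigger_top","release_pad"]:
    t=models.tip_of("wrist",n); print(n,[(np.round(x["at"],4).tolist(),round(x["score"],2),np.round(proj(d,x["at"]))) for x in t][:3])
E
```

```text
10.6833 [0.61901979 0.0278845  0.19796666] [-1.43416761 -1.59485537 -0.69589042] 0.018980979802209468 [-2.38388951  2.04012854 -0.00868128]
case_mid [([0.3357, 0.2027, 0.0262], 0.88, array([504., 330.])), ([0.6097, 0.1004, 0.0232], 0.71, array([319., 231.])), ([0.4404, 0.2646, 0.0211], 0.54, array([417., 352.]))]
cap_end [([0.6163, 0.0517, 0.0268], 0.88, array([320., 194.])), ([0.313, 0.1713, 0.0259], 0.86, array([528., 313.]))]
clamp_bed [([0.6082, 0.1002, 0.0044], 0.74, array([321., 225.]))]
jaw_face [([0.6203, 0.0463, 0.014], 0.74, array([318., 186.])), ([0.7223, 0.3332, -0.0018], 0.65, array([224., 351.]))]
clamp [([0.6161, 0.032, -0.0007], 0.78, array([323., 173.]))]
trigger_top [([0.6329, -0.0527, 0.0991], 0.96, array([321.,  94.])), ([0.6427, -0.1018, 0.0458], 0.65, array([319.,  44.])), ([0.6124, 0.0993, 0.0218], 0.46, array([317., 229.]))]
release_pad [([0.6382, -0.0996, 0.0472], 0.74, array([323.,  47.]))]
```

View pics/w7.png

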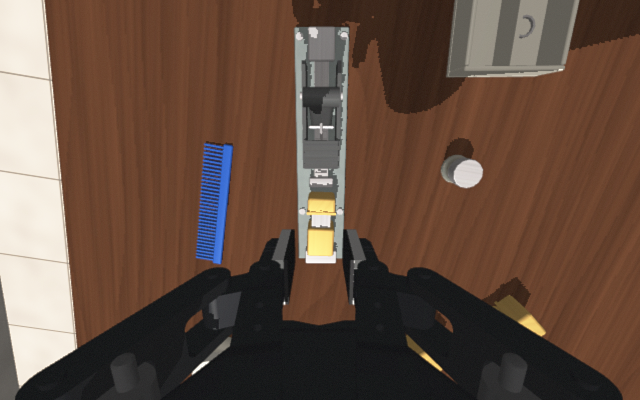

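>>> move_arm:
  moves:
    - [6,-38,0,0,0,0,0]
    - [13,-76,0,0,0,0,0]
    - [19,-114,0,0,0,0,0]
    - [19,-114,-5,0,0,0,0]
    - [19,-114,-40,0,0,0,0]
    - [19,-114,-75,0,0,0,0]
    - [19,-114,-100,0,0,0,0]
    - [19,-114,-107,0,0,0,0]
    - [19,-114,-107,0,0,0,0]

```text
time_s: 11.78
tool_pos: [0.635, -0.0793, 0.0831]
eef_rot: [2.387, -2.037, -0.005]
contact_force: [0.2, 0.6, 1.0]
width: 0.0003
```

```bash
python3 - <<'E'
from h import *
d=snap("scene","c8.png",(240,170,400,290),5); s=monitor.read_state(); print(s["time_s"],s["tool_pos"],s["contact_force"],s["width"])
snap("wrist","w8.png")
E
```

```text
11.8333 [ 0.63635893 -0.07947142  0.08589483] [-0.97957291 -0.14788493  1.04112548] 0.00019905254448143367
```

View pics/c8.png

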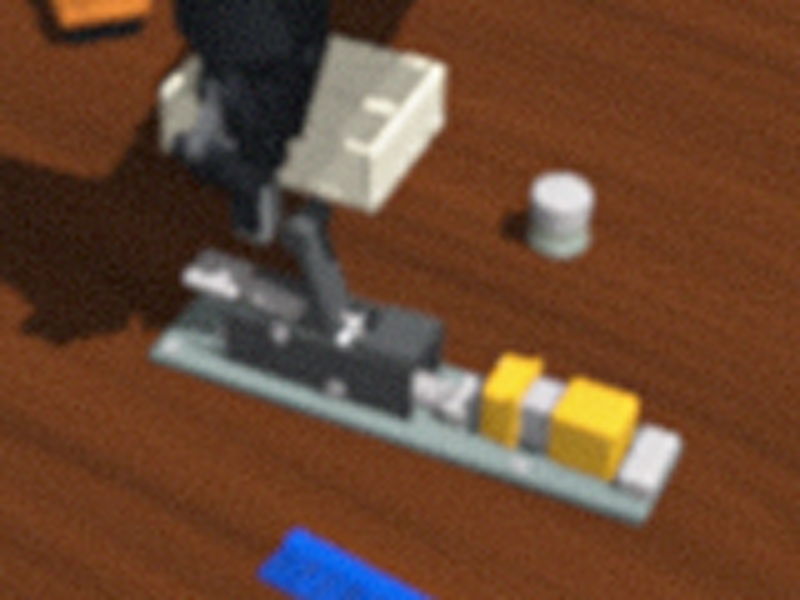

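View pics/w8.png

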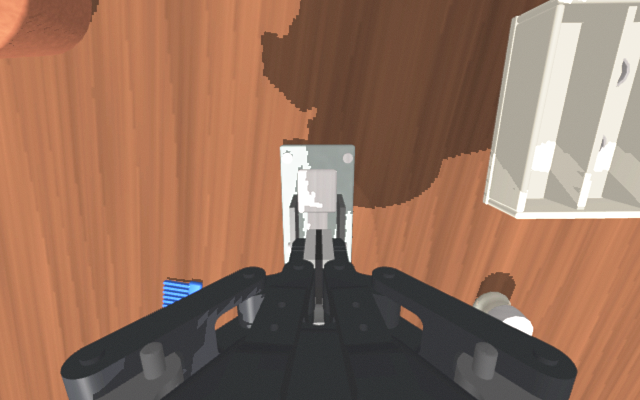

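>>> move_arm:
  moves:
    - [-1.2,8,0,0,0,0,0]
    - [-2.4,16,0,0,0,0,0]
    - [-3.8,25,0,0,0,0,0]
    - [-5.2,34,0,0,0,0,0]
    - [-6.5,42,0,0,0,0,0]
    - [-7.4,48,0,0,0,0,0]
    - [-7.8,51,0,0,0,0,0]
    - [-7.8,51,0,0,0,0,0]

```text
time_s: 12.55
tool_pos: [0.6289, -0.0284, 0.0867]
eef_rot: [-2.389, 2.039, -0.002]
contact_force: [1.2, -4.8, 4.3]
width: -0.0002
```

```bash
python3 - <<'E'
from h import *
d=snap("scene","c9.png",(240,170,400,290),5); s=monitor.read_state(); print(s["time_s"],s["tool_pos"],s["contact_force"],s["width"])
E
```

```text
12.6 [ 0.6289627  -0.02876279  0.08659621] [ 1.1404107  -5.35168201  4.2598794 ] -0.0003354879445008432
```

View pics/c9.png

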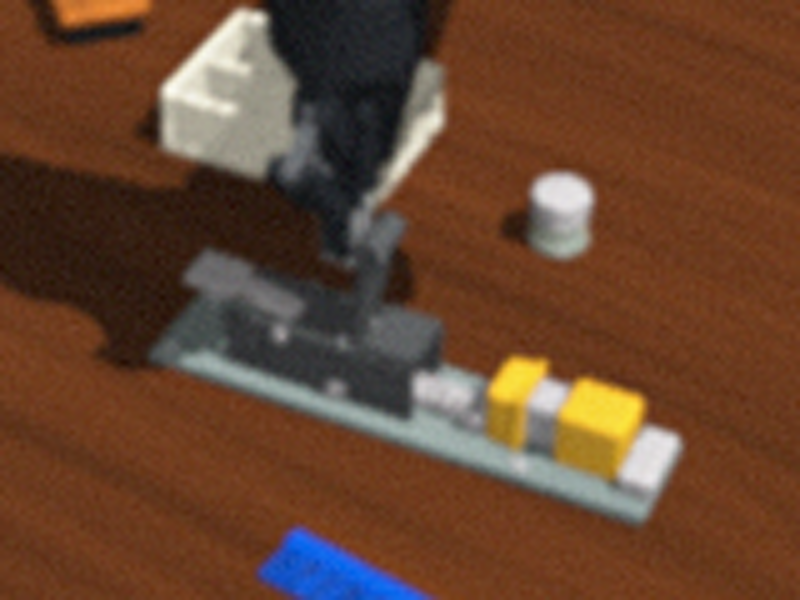

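>>> move_arm:
  moves:
    - [-0.2,1.5,0,0,0,0,0]
    - [-0.5,3,0,0,0,0,0]
    - [-0.5,3,0,0,0,0,0]

```text
time_s: 12.85
tool_pos: [0.6285, -0.0265, 0.0863]
eef_rot: [-2.388, 2.041, -0.002]
contact_force: [1.4, -6.3, 4.8]
width: 0.0
```

>>> move_arm:
  moves:
    - [-0.2,1.5,0,0,0,0,0]
    - [-0.5,3,0,0,0,0,0]
    - [-0.5,3,0,0,0,0,0]

```text
time_s: 13.1
tool_pos: [0.6282, -0.0246, 0.0863]
eef_rot: [2.387, -2.041, 0.004]
contact_force: [4.4, -9.0, 3.2]
width: -0.0
```

>>> move_arm:
  moves:
    - [-0.2,1.5,0,0,0,0,0]
    - [-0.4,2.5,0,0,0,0,0]
    - [-0.4,2.5,0,0,0,0,0]

```text
time_s: 13.35
tool_pos: [0.6279, -0.0232, 0.0861]
eef_rot: [2.385, -2.041, 0.006]
contact_force: [5.2, -11.9, 1.6]
width: 0.0
```

```bash
python3 - <<'E'
from h import *
d=snap("scene","c10.png"); s=monitor.read_state(); print(s["time_s"],s["tool_pos"],s["contact_force"])
for n in ["trigger_top","jaw_face","cap_end","case_mid"]:
    t=models.tip_of("scene",n); print(n,[(np.round(x["at"],4).tolist(),round(x["score"],2)) for x in t][:4])
E
```

```text
13.4 [ 0.62790496 -0.02322503  0.08616168] [  5.33427672 -12.54544391   1.30609085]
trigger_top [([0.6243, -0.0014, 0.1027], 0.45), ([0.6989, -0.3039, -0.0025], 0.41), ([0.6083, 0.1009, 0.0268], 0.34)]
jaw_face [([0.617, 0.0609, 0.0132], 0.43), ([0.4583, 0.0005, -0.0002], 0.43)]
cap_end [([0.3168, 0.1684, 0.0218], 0.7), ([0.4588, 0.294, 0.0202], 0.66), ([0.6139, 0.0593, 0.0262], 0.47)]
case_mid [([0.4402, 0.2639, 0.0214], 0.94), ([0.3345, 0.2041, 0.0235], 0.76), ([0.6081, 0.1053, 0.0228], 0.69)]
```

>>> move_arm:
  moves:
    - [1.5,-10,0,0,0,0,0]
    - [3,-20,0,0,0,0,0]
    - [4.6,-30,0,0,0,0,0]
    - [6.2,-40,0,0,0,0,0]
    - [7.8,-50,0,0,0,0,0]
    - [9.2,-59.5,0,0,0,0,0]
    - [9.2,-59.5,0,0,0,0,0]
    - [9.2,-59.5,0,0,0,0,0]

```text
time_s: 14.27
tool_pos: [0.6363, -0.0803, 0.0855]
eef_rot: [2.388, -2.042, -0.001]
contact_force: [-0.3, -0.2, 0.3]
width: -0.0002
```

```bash
python3 - <<'E'
from h import *
d=snap("scene","c11.png"); s=monitor.read_state(); print(s["time_s"],s["tool_pos"],s["contact_force"])
a=cv2.imread("pics/c11.png"); cv2.imwrite("pics/c11a.png",cv2.resize(a[170:290,240:400],None,fx=5,fy=5,interpolation=cv2.INTER_CUBIC))
for n in ["trigger_top","jaw_face","cap_end"]:
    t=models.tip_of("scene",n); print(n,[(np.round(x["at"],4).tolist(),round(x["score"],2)) for x in t][:4])
E
```

```text
14.3167 [ 0.63632654 -0.07985125  0.08558096] [ 0.29642395 -0.75654973 -0.52746616]
trigger_top [([0.6289, -0.0468, 0.0998], 0.64)]
jaw_face [([0.7195, 0.3334, -0.003], 0.7), ([0.6161, 0.0553, 0.0132], 0.52), ([0.7011, -0.3014, -0.0007], 0.17)]
cap_end [([0.3143, 0.1673, 0.0222], 0.65), ([0.4562, 0.2962, 0.0197], 0.64), ([0.6144, 0.0604, 0.0268], 0.42)]
```

View pics/c11a.png

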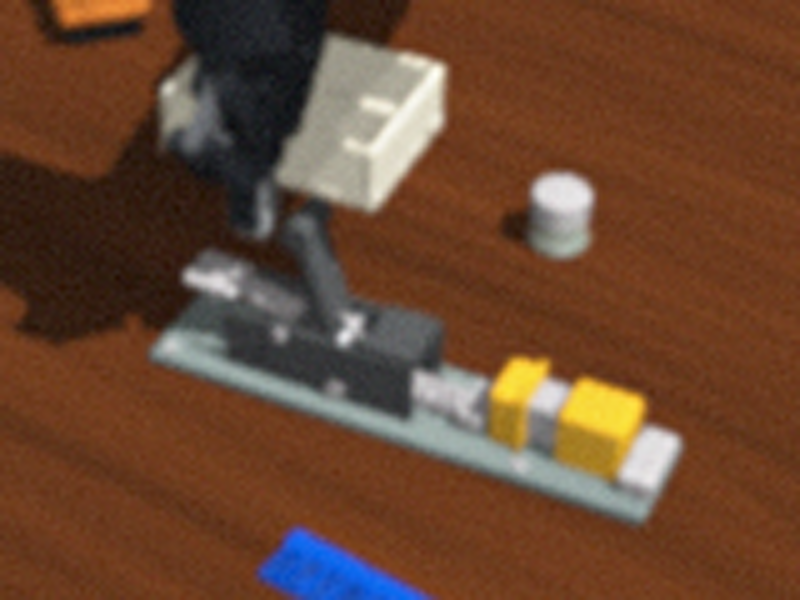

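>>> move_arm:
  moves:
    - [-2,12,0,0,0,0,0]
    - [-3.8,24,0,0,0,0,0]
    - [-5.2,34,0,0,0,0,0]
    - [-6.5,42,0,0,0,0,0]
    - [-7.6,50,0,0,0,0,0]
    - [-8.4,54,0,0,0,0,0]
    - [-9,58,0,0,0,0,0]
    - [-9.4,60.5,0,0,0,0,0]
    - [-9.4,60.5,0,0,0,0,0]
    - [-9.4,60.5,0,0,0,0,0]

```text
time_s: 15.3
tool_pos: [0.6276, -0.0231, 0.0866]
eef_rot: [2.384, -2.039, 0.009]
contact_force: [5.5, -18.4, -0.9]
width: -0.0001
```

```bash
python3 - <<'E'
from h import *
d=snap("scene","c12.png"); s=monitor.read_state(); print(s["time_s"],s["tool_pos"],s["contact_force"])
a=cv2.imread("pics/c12.png"); cv2.imwrite("pics/c12a.png",cv2.resize(a[170:290,240:400],None,fx=5,fy=5,interpolation=cv2.INTER_CUBIC))
E
```

```text
15.35 [ 0.6275643  -0.02301902  0.08656058] [  6.61868225 -16.71555442  -1.0417617 ]
```

View pics/c12a.png

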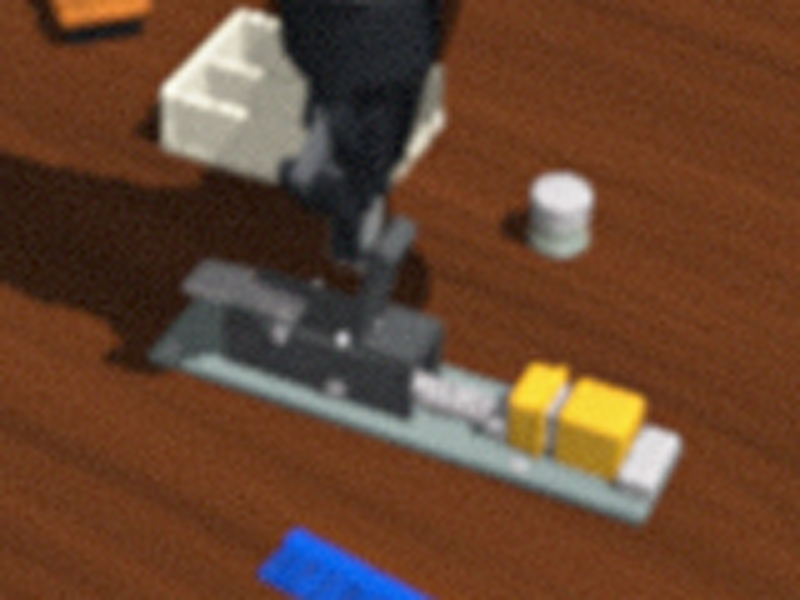

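>>> move_arm:
  moves:
    - [1.5,-10,0,0,0,0,0]
    - [3.2,-21,0,0,0,0,0]
    - [5,-33,0,0,0,0,0]
    - [6.6,-43,0,0,0,0,0]
    - [8.2,-53,0,0,0,0,0]
    - [9.4,-61,0,0,0,0,0]
    - [9.4,-61,0,0,0,0,0]
    - [9.4,-61,0,0,0,0,0]
    - [9.4,-61,0,0,0,0,0]

```text
time_s: 16.1
tool_pos: [0.6363, -0.0801, 0.0857]
eef_rot: [-2.389, 2.04, 0.0]
contact_force: [-0.2, 0.1, 0.7]
width: -0.0001
```

>>> move_arm:
  moves:
    - [-2,12,0,0,0,0,0]
    - [-3.8,24,0,0,0,0,0]
    - [-5.2,34,0,0,0,0,0]
    - [-6.5,42,0,0,0,0,0]
    - [-7.2,47,0,0,0,0,0]
    - [-7.8,51,0,0,0,0,0]
    - [-8.2,54,0,0,0,0,0]
    - [-8.4,55,0,0,0,0,0]
    - [-8.4,55,0,0,0,0,0]

```text
time_s: 16.85
tool_pos: [0.6283, -0.0266, 0.0867]
eef_rot: [2.387, -2.039, 0.005]
contact_force: [1.3, -10.2, 2.9]
width: 0.0002
```

```bash
python3 - <<'E'
from h import *
d=snap("scene","c13.png"); s=monitor.read_state(); print(s["time_s"],s["tool_pos"],s["contact_force"])
a=cv2.imread("pics/c13.png"); cv2.imwrite("pics/c13a.png",cv2.resize(a[170:290,240:400],None,fx=5,fy=5,interpolation=cv2.INTER_CUBIC))
E
```

```text
16.9 [ 0.62828237 -0.02670054  0.08675141] [  2.16791933 -10.2760598    2.21718919]
```

View pics/c13a.png

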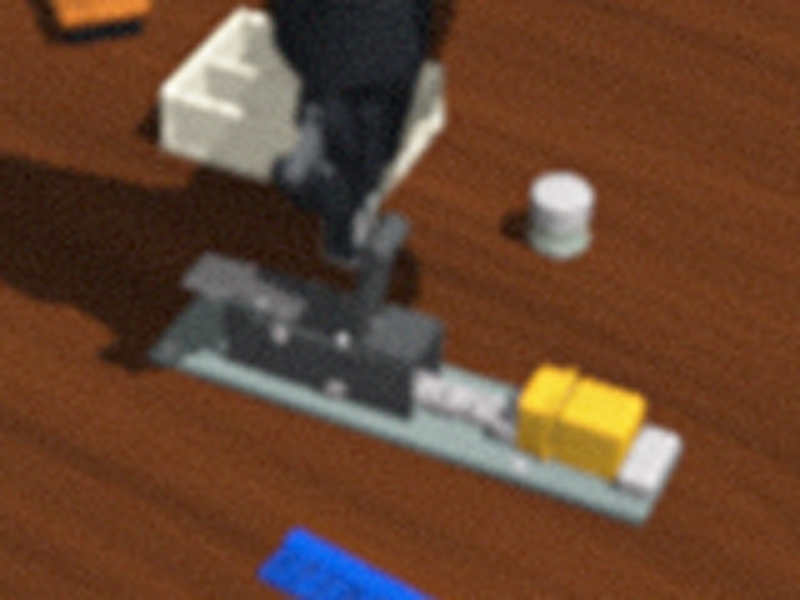

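>>> move_arm:
  moves:
    - [-0.3,2,0,0,0,0,0]
    - [-0.5,3,0,0,0,0,0]
    - [-0.5,3,0,0,0,0,0]

```text
time_s: 17.15
tool_pos: [0.6279, -0.0246, 0.0866]
eef_rot: [2.386, -2.04, 0.006]
contact_force: [4.1, -12.8, 0.6]
width: -0.0
```

>>> move_arm:
  moves:
    - [-0.3,2,0,0,0,0,0]
    - [-0.5,3,0,0,0,0,0]
    - [-0.5,3,0,0,0,0,0]

```text
time_s: 17.4
tool_pos: [0.6276, -0.0231, 0.0866]
eef_rot: [2.384, -2.04, 0.009]
contact_force: [5.7, -18.5, -1.0]
width: -0.0001
```

```bash
python3 - <<'E'
from h import *
d=snap("scene","c14.png"); s=monitor.read_state(); print(s["time_s"],s["tool_pos"],s["contact_force"])
a=cv2.imread("pics/c14.png"); cv2.imwrite("pics/c14a.png",cv2.resize(a[170:290,240:400],None,fx=5,fy=5,interpolation=cv2.INTER_CUBIC))
E
```

```text
17.45 [ 0.62757099 -0.02312471  0.08656915] [  5.83064472 -17.85190184  -1.0178486 ]
```

View pics/c14a.png

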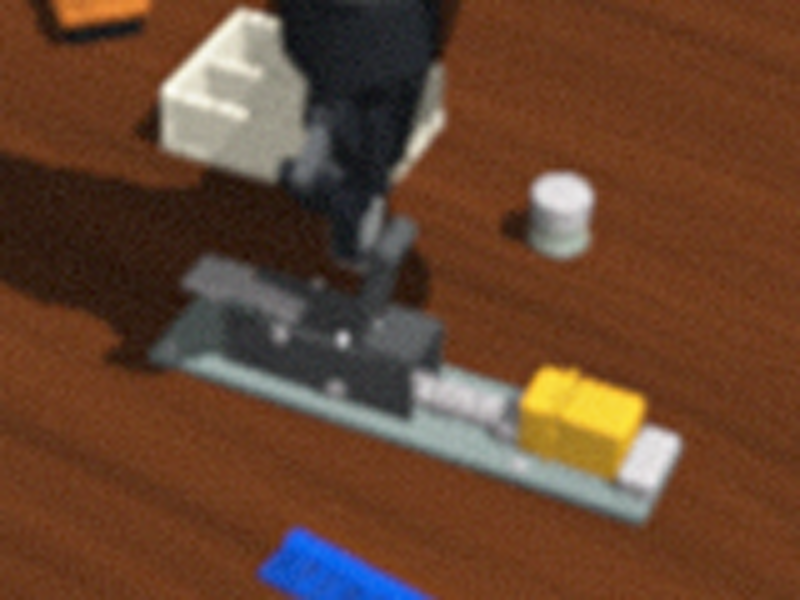

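>>> move_arm:
  moves:
    - [1.5,-10,0,0,0,0,0]
    - [3.2,-21,0,0,0,0,0]
    - [5,-33,0,0,0,0,0]
    - [6.6,-43,0,0,0,0,0]
    - [8.2,-53,0,0,0,0,0]
    - [9.4,-61,0,0,0,0,0]
    - [9.4,-61,0,0,0,0,0]
    - [9.4,-61,0,0,0,0,0]
    - [9.4,-61,0,0,0,0,0]

```text
time_s: 18.2
tool_pos: [0.6363, -0.0801, 0.0857]
eef_rot: [-2.389, 2.04, 0.001]
contact_force: [-0.7, -0.8, 0.6]
width: 0.0004
```

>>> move_arm:
  moves:
    - [-1.5,10,0,0,0,0,0]
    - [-3,20,0,0,0,0,0]
    - [-4,26,0,0,0,0,0]
    - [-4.6,30,0,0,0,0,0]
    - [-5.2,34,0,0,0,0,0]
    - [-5.6,36,0,0,0,0,0]

```text
time_s: 18.7
tool_pos: [0.6311, -0.0441, 0.0867]
eef_rot: [-2.389, 2.04, -0.002]
contact_force: [1.2, -5.0, 3.3]
width: -0.0004
```

>>> move_arm:
  moves:
    - [-0.3,2,0,0,0,0,0]
    - [-0.6,4,0,0,0,0,0]
    - [-0.6,4,0,0,0,0,0]

```text
time_s: 18.95
tool_pos: [0.6305, -0.0406, 0.0864]
eef_rot: [-2.389, 2.04, -0.002]
contact_force: [1.4, -5.3, 3.0]
width: 0.0
```

>>> move_arm:
  moves:
    - [-0.4,2.5,0,0,0,0,0]
    - [-0.8,5,0,0,0,0,0]
    - [-0.8,5,0,0,0,0,0]

```text
time_s: 19.2
tool_pos: [0.6297, -0.0364, 0.0865]
eef_rot: [2.388, -2.041, 0.003]
contact_force: [2.3, -7.8, 2.7]
width: 0.0002
```

>>> move_arm:
  moves:
    - [-0.3,2,0,0,0,0,0]
    - [-0.5,3,0,0,0,0,0]
    - [-0.5,3,0,0,0,0,0]

```text
time_s: 19.45
tool_pos: [0.6294, -0.0344, 0.0866]
eef_rot: [2.387, -2.041, 0.004]
contact_force: [2.4, -10.2, 3.6]
width: -0.0
```

>>> move_arm:
  moves:
    - [-0.3,2,0,0,0,0,0]
    - [-0.6,4,0,0,0,0,0]
    - [-0.6,4,0,0,0,0,0]

```text
time_s: 19.7
tool_pos: [0.6289, -0.0313, 0.0867]
eef_rot: [2.385, -2.041, 0.006]
contact_force: [3.6, -14.7, 3.0]
width: 0.0001
```

```bash
python3 - <<'E'
from h import *
d=snap("scene","c15.png"); s=monitor.read_state(); print(s["time_s"],s["tool_pos"],s["contact_force"])
a=cv2.imread("pics/c15.png"); cv2.imwrite("pics/c15a.png",cv2.resize(a[170:290,240:400],None,fx=5,fy=5,interpolation=cv2.INTER_CUBIC))
E
```

```text
19.75 [ 0.62889275 -0.03143778  0.08668568] [  3.39128177 -13.67259179   3.77520245]
```

View pics/c15a.png

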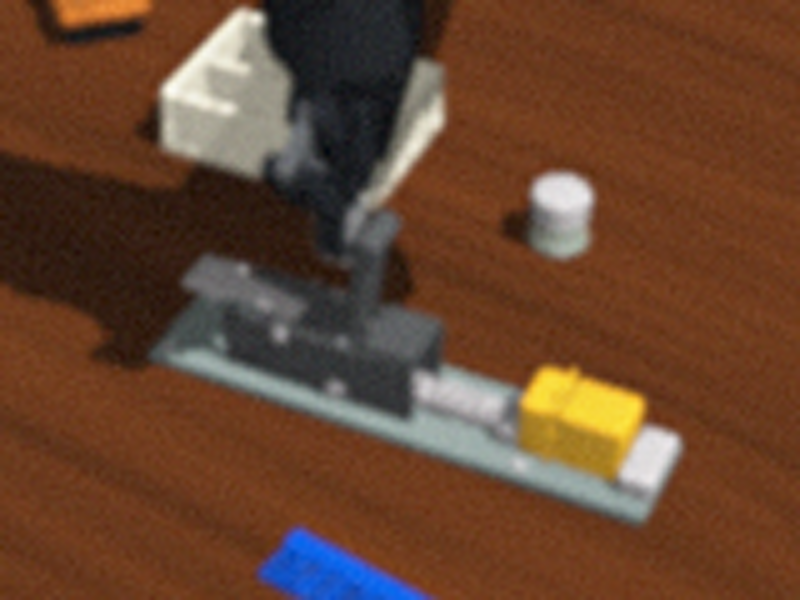

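>>> move_arm:
  moves:
    - [-0.3,2,0,0,0,0,0]
    - [-0.5,3,0,0,0,0,0]
    - [-0.5,3,0,0,0,0,0]

```text
time_s: 20.0
tool_pos: [0.6285, -0.0294, 0.0867]
eef_rot: [2.384, -2.041, 0.008]
contact_force: [5.2, -17.3, 1.5]
width: 0.0
```

>>> move_arm:
  moves:
    - [-0.3,2,0,0,0,0,0]
    - [-0.5,3,0,0,0,0,0]
    - [-0.5,3,0,0,0,0,0]

```text
time_s: 20.25
tool_pos: [0.6282, -0.0275, 0.0867]
eef_rot: [2.383, -2.041, 0.01]
contact_force: [7.3, -21.0, 0.9]
width: -0.0002
```

```bash
python3 - <<'E'
from h import *
d=snap("scene","c16.png"); s=monitor.read_state(); print(s["time_s"],s["tool_pos"],s["contact_force"])
ims=[cv2.resize(cv2.imread(f"pics/c{k}.png")[230:275,315:385],None,fx=8,fy=8,interpolation=cv2.INTER_CUBIC)[:190] for k in (14,15,16)]
ims=[cv2.resize(cv2.imread(f"pics/c{k}.png")[238:270,325:385],None,fx=6,fy=6,interpolation=cv2.INTER_CUBIC) for k in (14,15,16)]
cv2.imwrite("pics/cmp.png",np.vstack(ims))
E
```

```text
20.3 [ 0.62821455 -0.02752301  0.0866566 ] [  7.37654493 -21.03046148   1.12209021]
```

View pics/cmp.png

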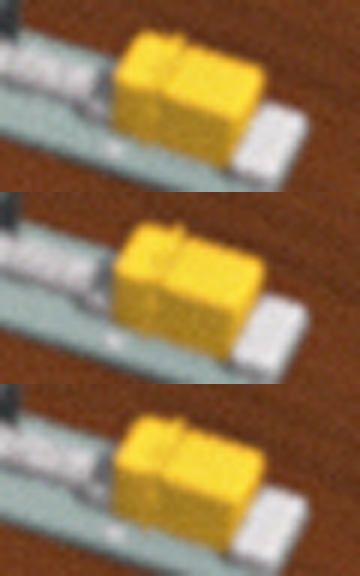

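>>> move_arm:
  moves:
    - [1.5,-10,0,0,0,0,0]
    - [3,-20,0,0,0,0,0]
    - [4.6,-30,0,0,0,0,0]
    - [6.2,-40,0,0,0,0,0]
    - [7.8,-50,0,0,0,0,0]
    - [9.4,-60,0,0,0,0,0]
    - [11.5,-74,0,0,0,0,0]
    - [13.4,-86,0,0,0,0,0]
    - [13.4,-86,-15,0,0,0,0]
    - [13.4,-86,-27,0,0,0,0]

```text
time_s: 21.13
tool_pos: [0.641, -0.1096, 0.0586]
eef_rot: [-2.387, 2.041, -0.001]
contact_force: [0.0, 0.5, -1.1]
width: -0.0
```

```bash
python3 - <<'E'
from h import *
d=snap("scene","c17.png",(240,170,400,290),5); s=monitor.read_state(); print(s["time_s"],s["tool_pos"],s["contact_force"])
snap("wrist","w17.png",(240,120,400,340),3.5)
E
```

```text
21.1833 [ 0.63909225 -0.10880075  0.054513  ] [-1.39391382 -0.32751793 -3.89804393]
```

View pics/c17.png

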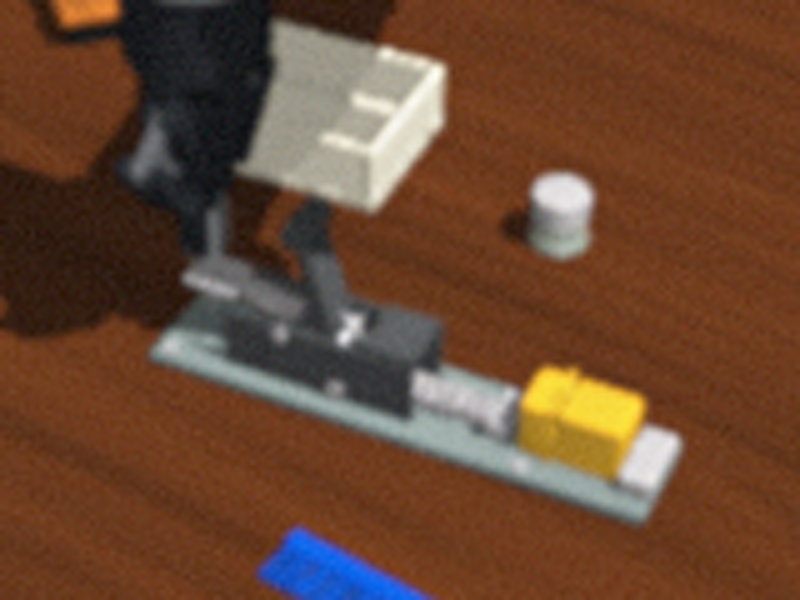

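View pics/w17.png

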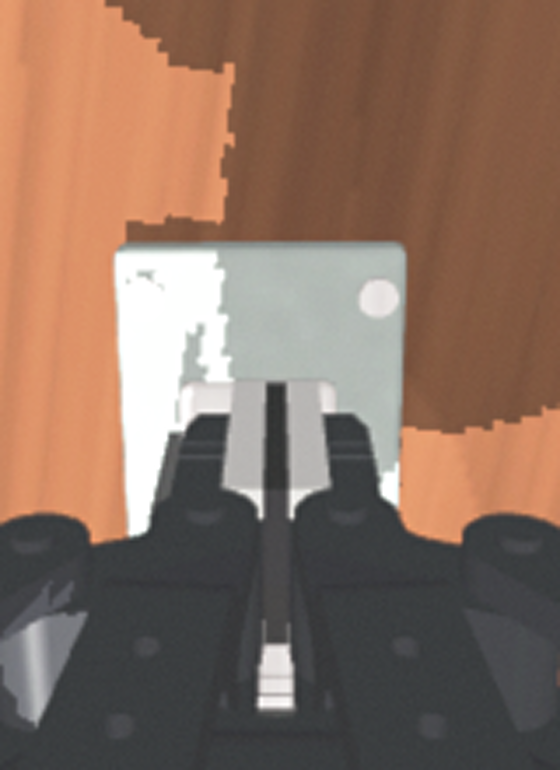

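>>> move_arm:
  moves:
    - [0,0,-6,0,0,0,0]
    - [0,0,-10,0,0,0,0]
    - [0,0,-14,0,0,0,0]
    - [0,0,-17,0,0,0,0]
    - [0,0,-19,0,0,0,0]
    - [0,0,-19,0,0,0,0]

```text
time_s: 21.73
tool_pos: [0.641, -0.1084, 0.0399]
eef_rot: [-2.389, 2.04, -0.001]
contact_force: [0.0, -2.3, 2.5]
width: 0.0
```

```bash
python3 - <<'E'
from h import *
d=snap("scene","c18.png",(240,170,400,290),5); s=monitor.read_state(); print(s["time_s"],s["tool_pos"],s["contact_force"])
E
```

```text
21.7833 [ 0.64097108 -0.10834287  0.04006292] [ 0.99615278 -1.41640793  1.88843259]
```

View pics/c18.png

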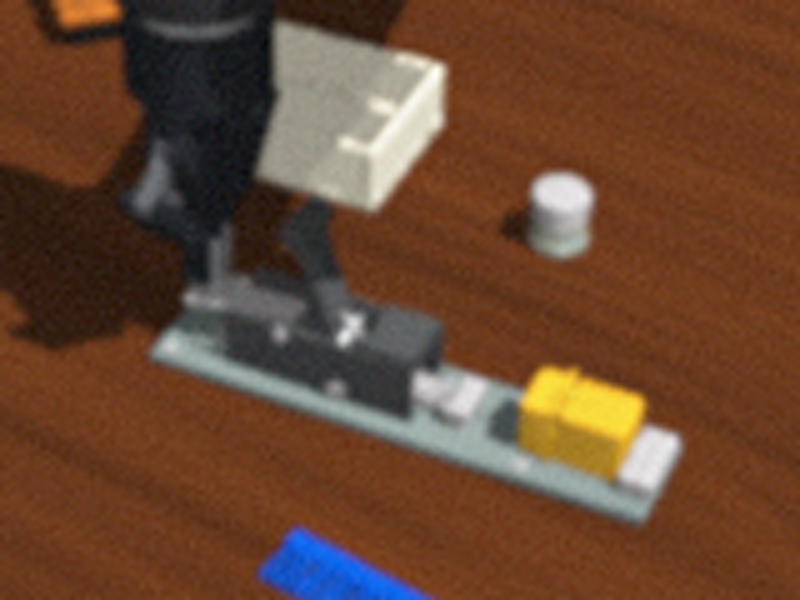

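>>> move_arm:
  moves:
    - [0,0,-2,0,0,0,0]
    - [0,0,-2,0,0,0,0]
    - [0,0,30,0,0,0,0]
    - [0,0,70,0,0,0,0]
    - [0,0,108,0,0,0,0]
    - [-3,20,125,0,0,0,0]
    - [-9,60,125,0,0,0,10]
    - [-15,100,125,0,0,0,30]
    - [-21,140,125,0,0,0,60]
    - [-27,180,125,0,0,0,60]

```text
time_s: 22.62
tool_pos: [0.6126, 0.0737, 0.1643]
eef_rot: [2.389, -2.041, -0.002]
contact_force: [1.2, 1.1, 0.3]
width: 0.0461
```

>>> move_arm:
  moves:
    - [-6.5,38,-10,0,0,0,60]
    - [-6.5,38,-20,0,0,0,60]
    - [-6.5,38,-20,0,0,0,60]

```text
time_s: 22.87
tool_pos: [0.6052, 0.112, 0.1417]
eef_rot: [2.39, -2.034, -0.006]
contact_force: [0.9, -0.8, -0.8]
width: 0.0601
```

```bash
python3 - <<'E'
from h import *
d=snap("wrist","w19.png"); s=monitor.read_state(); print(s["time_s"],s["tool_pos"],s["contact_force"],s["width"])
np.savez("w19.npz",o=d["origin"],R=d["rotation"])
for n in ["case_mid","jaw_face"]:
    t=models.tip_of("wrist",n); print(n,[(np.round(x["at"],4).tolist(),round(x["score"],2),np.round(proj(d,x["at"]))) for x in t][:3])
E
```

```text
22.9167 [0.60595295 0.11049399 0.14296523] [ 0.88767598 -0.26991286  0.93605269] 0.059979187233749336
case_mid [([0.4405, 0.2689, 0.0215], 0.92, array([436., 341.])), ([0.3369, 0.2036, 0.0252], 0.81, array([543., 308.])), ([0.6085, 0.1012, 0.021], 0.71, array([316., 180.]))]
jaw_face [([0.6226, 0.0449, 0.0179], 0.67, array([311., 119.]))]
```

View pics/w19.png

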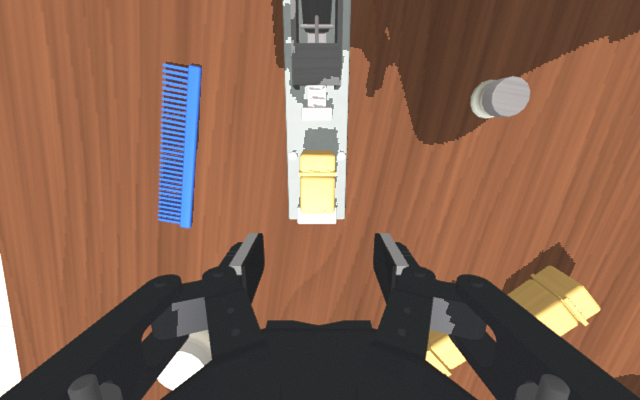

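```bash
python3 - <<'E'
from h import *
d=eyes.snapshot("wrist"); q=np.load("w19.npz"); d["origin"]=q["o"]; d["rotation"]=q["R"]
a=cv2.imread("pics/w19.png"); cv2.imwrite("pics/w19a.png",cv2.resize(a[90:230,275:365],None,fx=6,fy=6,interpolation=cv2.INTER_CUBIC)[:800])
for p in [(300,178),(336,178),(300,213),(336,213),(318,153)]: print(p,np.round(ray(d,*p,.042),4))
print(monitor.read_state()["tool_pos"])
E
```

```text
(300, 178) [0.6237 0.0969 0.042 ]
(336, 178) [0.5918 0.0918 0.042 ]
(300, 213) [0.6191 0.1298 0.042 ]
(336, 213) [0.586  0.1245 0.042 ]
(318, 153) [0.6114 0.0723 0.042 ]
[0.60748989 0.10872503 0.14536777]
```

View pics/w19a.png

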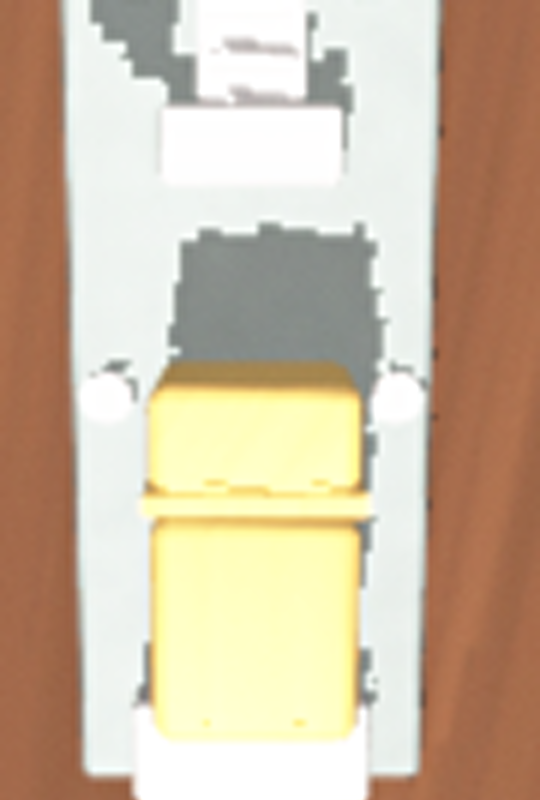

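>>> move_arm:
  moves:
    - [0,0,-35,0,0,0,60]
    - [0,0,-70,0,0,0,60]
    - [0,0,-100,0,0,0,60]
    - [0,0,-118,0,0,0,60]
    - [0,0,-127,0,0,0,60]
    - [0,0,-129,0,0,0,60]
    - [0,0,-129,0,0,0,10]
    - [0,0,-129,0,0,0,10]
    - [0,0,-129,0,0,0,10]
    - [0,0,-129,0,0,0,10]

```text
time_s: 23.9
tool_pos: [0.6086, 0.1098, 0.0183]
eef_rot: [-2.387, 2.038, -0.004]
contact_force: [0.4, -0.6, 5.7]
width: 0.0308
```

>>> move_arm:
  moves:
    - [0,0,0,0,0,0,10]
    - [0,0,0,0,0,0,10]
    - [0,0,10,0,0,0,10]
    - [0,0,30,0,0,0,10]
    - [0,0,60,0,0,0,10]
    - [0,0,70,0,0,0,10]

```text
time_s: 24.4
tool_pos: [0.6087, 0.11, 0.0908]
eef_rot: [-2.386, 2.037, -0.005]
contact_force: [1.3, 0.3, 0.8]
width: 0.0312
```

```bash
python3 - <<'E'
from h import *
d=snap("wrist","w20.png"); s=monitor.read_state(); print(s["time_s"],s["tool_pos"],s["contact_force"],s["width"])
E
```

```text
24.45 [0.60939481 0.11035912 0.09192678] [-0.06347642  0.32808266  2.31749924] 0.030841445706250442
```

View pics/w20.png

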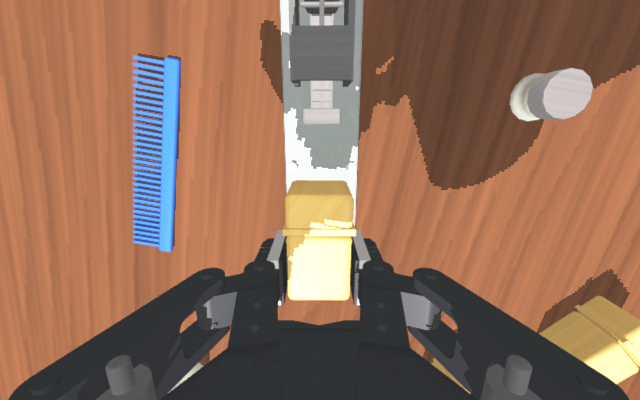

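>>> move_arm:
  moves:
    - [-36,0,0,0,0,0,10]
    - [-74,0,0,0,0,0,10]
    - [-102,0,0,0,0,0,10]
    - [-108,0,-15,0,0,0,10]
    - [-108,0,-40,0,0,0,10]
    - [-108,0,-58,0,0,0,10]
    - [-108,0,-67,0,0,0,10]
    - [-108,0,-71,0,0,0,10]
    - [-108,0,-72,0,0,0,10]
    - [-108,0,-73,0,0,0,10]

```text
time_s: 25.28
tool_pos: [0.4998, 0.1099, 0.0136]
eef_rot: [-2.388, 2.04, -0.001]
contact_force: [0.6, -0.3, -0.5]
width: 0.0307
```

>>> move_arm:
  moves:
    - [0,0,-1,0,0,0,10]
    - [0,0,-2,0,0,0,10]
    - [0,0,-3,0,0,0,10]
    - [0,0,-3,0,0,0,10]

```text
time_s: 25.62
tool_pos: [0.4996, 0.1098, 0.0103]
eef_rot: [-2.388, 2.04, -0.001]
contact_force: [-0.3, 0.3, -0.4]
width: 0.0308
```

>>> move_arm:
  moves:
    - [0,0,-1,0,0,0,10]
    - [0,0,-2,0,0,0,10]
    - [0,0,-2,0,0,0,10]

```text
time_s: 25.87
tool_pos: [0.4997, 0.1098, 0.0102]
eef_rot: [-2.389, 2.039, -0.002]
contact_force: [-6.8, -0.3, 11.4]
width: 0.0313
```

>>> move_arm:
  moves:
    - [0,0,1.5,0,0,0,50]
    - [0,0,1.5,0,0,0,50]
    - [0,0,1.5,0,0,0,50]
    - [0,0,10,0,0,0,55]
    - [0,0,45,0,0,0,60]
    - [0,0,80,0,0,-0.1,70]
    - [0,0,110,0,0,-0.22,85]
    - [0,0,130,0,0,-0.34,85]
    - [1,-5,140,0,0,-0.46,85]
    - [1,-10,140,0,0,-0.58,85]

```text
time_s: 26.7
tool_pos: [0.5016, 0.1, 0.1518]
eef_rot: [-1.695, 2.638, -0.002]
contact_force: [0.6, 0.3, -0.6]
width: 0.085
```

>>> move_arm:
  moves:
    - [0,0,0,0,0,-0.12,85]
    - [0,0,0,0,0,-0.24,85]
    - [0,0,0,0,0,-0.36,85]
    - [0,0,0,0,0,-0.48,85]
    - [0,0,0,0,0,-0.6,85]
    - [0,0,0,0,0,-0.72,85]
    - [0,0,0,0,0,-0.84,85]
    - [0,0,0,0,0,-0.96,85]
    - [0,0,0,0,0,-0.99,85]
    - [0,0,0,0,0,-0.99,85]

```text
time_s: 27.53
tool_pos: [0.5002, 0.0996, 0.1482]
eef_rot: [-0.246, 3.132, 0.0]
contact_force: [0.4, -0.7, -0.4]
width: 0.0851
```

```bash
python3 - <<'E'
from h import *
d=snap("wrist","w21.png"); s=monitor.read_state(); print(s["time_s"],s["tool_pos"],s["contact_force"],s["width"],s["joints"])
np.savez("w21.npz",o=d["origin"],R=d["rotation"])
print("tool yaw",np.degrees(np.arctan2(*R.from_rotvec(s["eef_rot"]).as_matrix()[[1,0],1])))
for n in ["case_mid","cap_end"]:
    t=models.tip_of("wrist",n); print(n,[(np.round(x["at"],4).tolist(),round(x["score"],2),np.round(proj(d,x["at"]))) for x in t][:3])
E
```

```text
27.5833 [0.50018784 0.09959024 0.14812763] [ 0.31664759 -0.62829338  0.00115881] 0.08524393137262773 [ 5.92073977e-01 -1.97500242e-01 -2.90311840e-01  2.29640628e-05
 -1.47778675e+00 -2.00410720e+00]
tool yaw 99.09657812752921
case_mid [([0.5051, 0.1007, 0.0156], 0.81, array([320., 192.])), ([0.3335, 0.2024, 0.0254], 0.69, array([470.,  20.])), ([0.4403, 0.2692, 0.0221], 0.6, array([501., 156.]))]
cap_end [([0.4593, 0.295, 0.0238], 0.98, array([521., 180.])), ([0.5035, 0.0718, 0.0161], 0.72, array([292., 187.])), ([0.6188, 0.0329, 0.0019], 0.34, array([248., 272.]))]
```

View pics/w21.png

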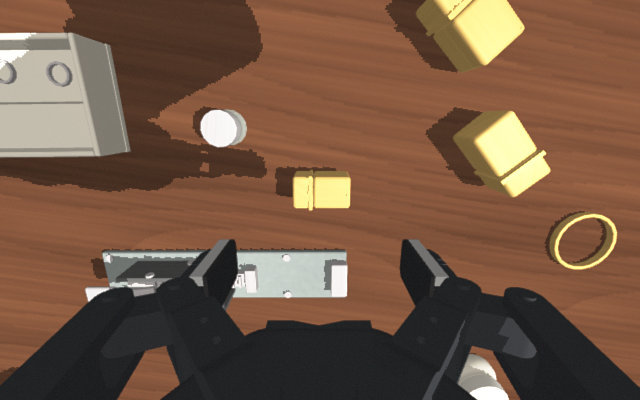

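```bash
python3 - <<'E'
from h import *
d=eyes.snapshot("wrist"); q=np.load("w21.npz"); d["origin"]=q["o"]; d["rotation"]=q["R"]
a=cv2.imread("pics/w21.png"); cv2.imwrite("pics/w21a.png",cv2.resize(a[160:220,275:365],None,fx=8,fy=8,interpolation=cv2.INTER_CUBIC))
P=[ray(d,*p,.034) for p in [(295,172.5),(350,172.5),(350.5,208),(294.5,208)]]; print(np.round(P,4),np.mean(P,0))
E
```

```text
[[0.4849 0.0735 0.034 ]
 [0.4769 0.1249 0.034 ]
 [0.5115 0.1319 0.034 ]
 [0.52   0.0777 0.034 ]] [0.49832293 0.10198349 0.034     ]
```

View pics/w21a.png

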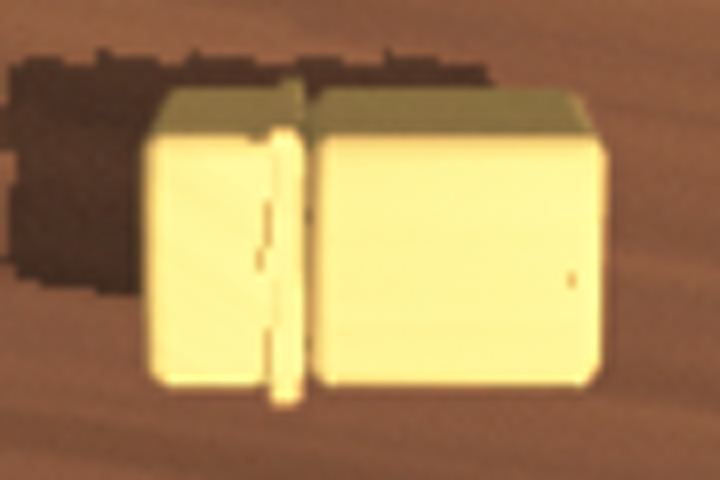

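>>> move_arm:
  moves:
    - [0.5,2,-40,0,0,0,85]
    - [0.5,2,-80,0,0,0,85]
    - [0.5,2,-110,0,0,0,85]
    - [0.5,2,-128,0,0,0,85]
    - [0.5,2,-138,0,0,0,85]
    - [0.5,2,-141,0,0,0,80]
    - [0.5,2,-141,0,0,0,72]
    - [0.5,2,-141,0,0,0,66]
    - [0.5,2,-141,0,0,0,40]
    - [0.5,2,-141,0,0,0,40]

```text
time_s: 28.57
tool_pos: [0.5024, 0.1025, 0.0096]
eef_rot: [-0.248, 3.127, 0.002]
contact_force: [0.2, 1.8, 7.3]
width: 0.0539
```

>>> move_arm:
  moves:
    - [0,0,0,0,0,0,40]
    - [0,0,0,0,0,0,40]
    - [0,0,5,0,0,0,40]
    - [0,0,20,0,0,0,40]
    - [0,0,50,0,0,0,40]
    - [0,0,90,0,0,0,40]
    - [0,0,110,0,0,0,40]
    - [0,0,110,0,0,0,40]

```text
time_s: 29.23
tool_pos: [0.5033, 0.1025, 0.1236]
eef_rot: [-0.247, 3.122, 0.005]
contact_force: [0.5, -0.3, -0.5]
width: 0.0538
```

```bash
python3 - <<'E'
from h import *
d=snap("wrist","w22.png"); s=monitor.read_state(); print(s["time_s"],s["tool_pos"],s["contact_force"],s["width"])
E
```

```text
29.2833 [0.50197351 0.10233533 0.12025945] [ 1.02819855  0.08551977 -2.14281055] 0.05368350478152433
```

View pics/w22.png

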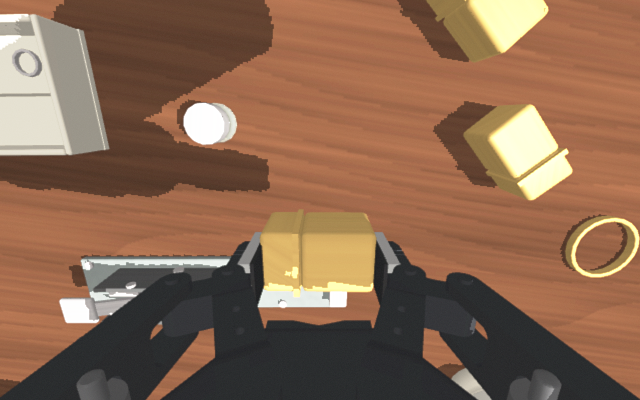

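```bash
python3 - <<'E'
from h import *
a=cv2.imread("pics/w22.png"); cv2.imwrite("pics/w22a.png",cv2.resize(a[200:310,240:400],None,fx=5,fy=5,interpolation=cv2.INTER_CUBIC))
d=snap("wrist","w23.png"); s=monitor.read_state(); print(s["tool_pos"])
zt=s["tool_pos"][2]-.0096+.034
yv=R.from_rotvec(s["eef_rot"]).as_matrix()
for z in (zt-.034,zt):
  for off in (-16,16):
    for l in (-28,28):
      print(z,off,l,np.round(proj(d,np.array([*s["tool_pos"][:2],z])+yv[:,0]*off/1e3+yv[:,1]*l/1e3)))
E
```

```text
[0.50085717 0.10201569 0.11780976]
0.10820975938861568 -16 -28 [275. 257.]
0.10820975938861568 -16 28 [365. 257.]
0.10820975938861568 16 -28 [273. 208.]
0.10820975938861568 16 28 [368. 208.]
0.1422097593886157 -16 -28 [265. 290.]
0.1422097593886157 -16 28 [376. 290.]
0.1422097593886157 16 -28 [262. 231.]
0.1422097593886157 16 28 [380. 231.]
```

View pics/w22a.png

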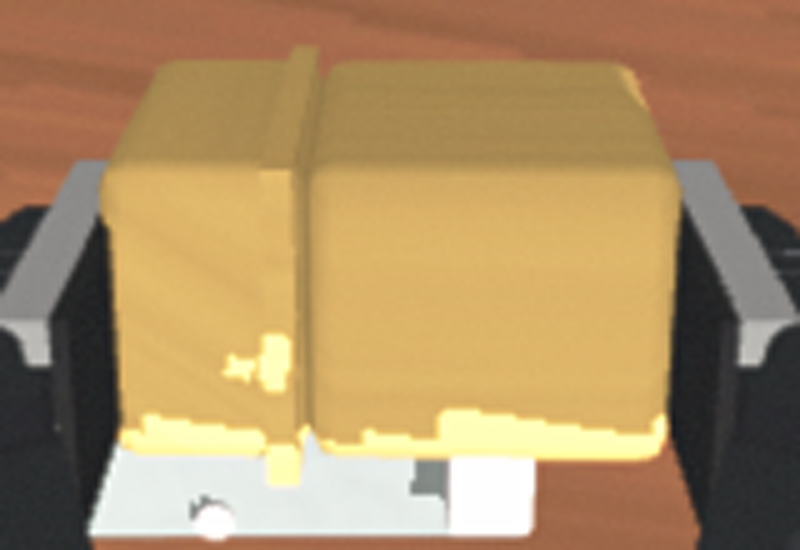

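>>> move_arm:
  moves:
    - [-2,-25,5,0,0,0,40]
    - [-5,-60,10,0,0,0,40]
    - [-8,-97,10,0,0,0,40]
    - [-11,-134,10,0,0,0,40]
    - [-14,-171,10,0,0,0,40]
    - [-17,-208,10,0,0,0,40]
    - [-19,-243,10,0,0,0,40]
    - [-21,-268,10,0,0,0,40]
    - [-21,-278,5,0,0,0,40]
    - [-21,-278,0,0,0,0,40]

```text
time_s: 30.17
tool_pos: [0.4787, -0.178, 0.1151]
eef_rot: [0.242, -3.13, -0.001]
contact_force: [-0.2, 0.7, -1.1]
width: 0.0534
```

>>> move_arm:
  moves:
    - [0,0,0,0,0,0,40]
    - [0,0,0,0,0,0,40]
    - [0,0,0,0,0,0,40]

```text
time_s: 30.42
tool_pos: [0.4797, -0.1753, 0.1164]
eef_rot: [0.25, -3.131, -0.0]
contact_force: [0.3, 0.1, -1.2]
width: 0.0539
```

```bash
python3 - <<'E'
from h import *
d=snap("wrist","w24.png"); s=monitor.read_state(); print(s["time_s"],s["tool_pos"],s["contact_force"],s["width"])
print("tool yaw",np.degrees(np.arctan2(*R.from_rotvec(s["eef_rot"]).as_matrix()[[1,0],1])))
np.savez("w24.npz",o=d["origin"],R=d["rotation"])
snap("side","s24.png",(300,120,440,240),5); snap("scene","c24.png",(240,140,380,240),5)
for c in("side","scene","wrist"): print(c,[(np.round(x["at"],4).tolist(),round(x["score"],2)) for x in models.tip_of(c,"tray_slot")][:2])
E
```

```text
30.4667 [ 0.47987524 -0.17533182  0.11675519] [-0.770566    0.70845021 -0.82228676] 0.05339682329104137
tool yaw 99.13436643452283
side [([0.4797, -0.1806, 0.1103], 0.33)]
scene [([0.4802, -0.1732, 0.0043], 0.83)]
wrist [([0.4828, -0.177, 0.0023], 0.8), ([0.4772, -0.1739, 0.1107], 0.36)]
```

View pics/w24.png

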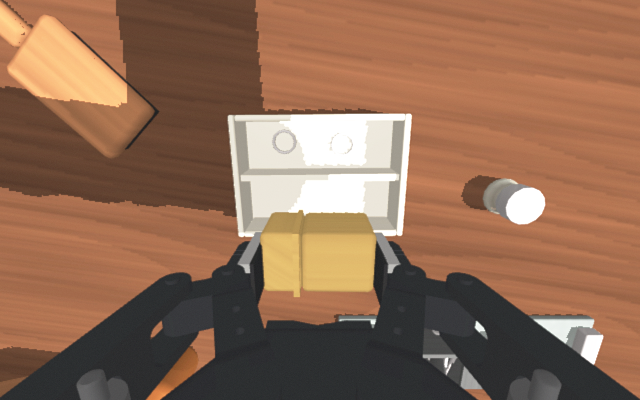

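View pics/s24.png

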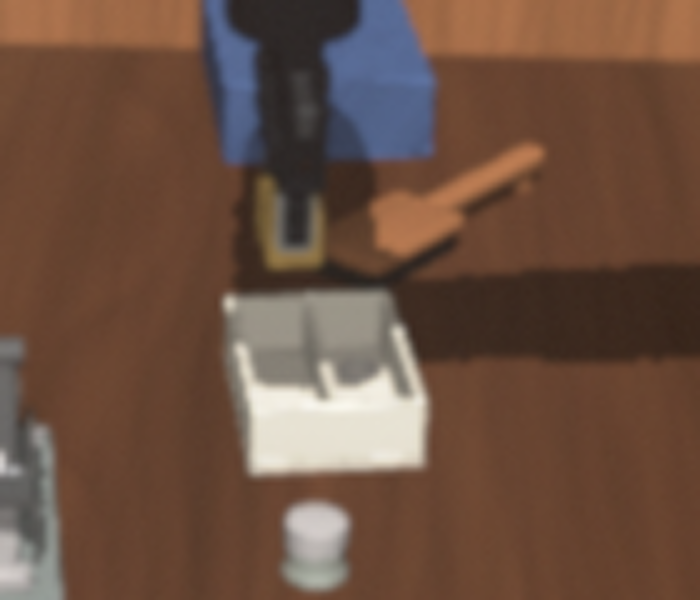

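```bash
python3 - <<'E'
import cv2
a=cv2.imread("pics/w24.png"); cv2.imwrite("pics/w24a.png",cv2.resize(a[105:250,220:420],None,fx=4,fy=4,interpolation=cv2.INTER_CUBIC))
E
```

```text
(no output)
```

View pics/w24a.png

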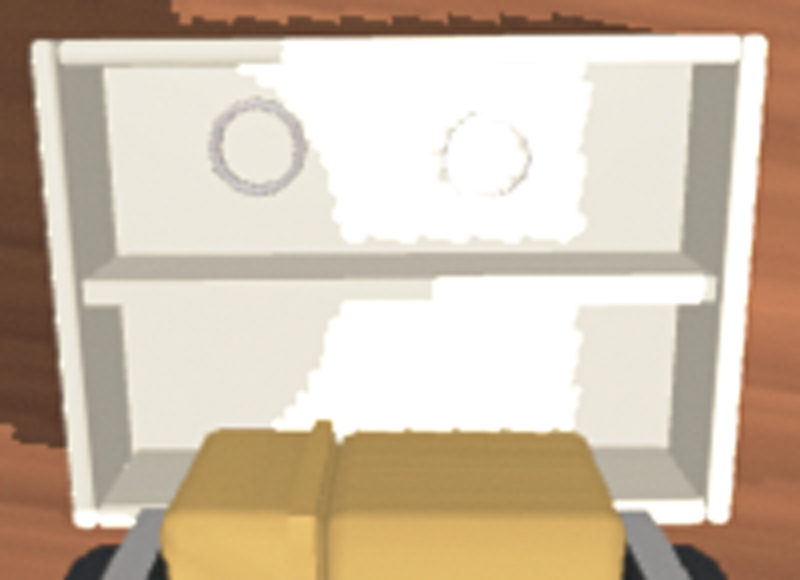

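```bash
python3 - <<'E'
from h import *
d=eyes.snapshot("wrist"); q=np.load("w24.npz"); d["origin"]=q["o"]; d["rotation"]=q["R"]
s=monitor.read_state(); M=R.from_rotvec(s["eef_rot"]).as_matrix()
f=lambda u,v:ray(d,220+u/4,105+v/4,.042)
P=[f(*p) for p in [(32,42),(768,36),(728,523),(75,525)]]; L=np.linalg.norm
ang=lambda v:np.degrees(np.arctan2(v[1],v[0]))
print(np.round(P,4),L(P[1]-P[0]),L(P[2]-P[3]),L(P[3]-P[0]),L(P[2]-P[1]),ang(P[1]-P[0]),ang(P[2]-P[3]))
c=np.mean(P,0); a=np.radians((ang(P[1]-P[0])+ang(P[2]-P[3]))/2); n=np.array([np.sin(a),-np.cos(a)])
print("slot from outer",c[:2]+.0235*n)
dv=[f(*p) for p in [(85,291),(718,288)]]; m=np.mean(dv,0)[:2]; print("divider mid",m,"slot",m+.0235*n)
lo=(P[2]+P[3])[:2]/2; print("from low rim",lo-.026*n)
print(s["tool_pos"])
E
```

```text
[[ 0.421  -0.2553  0.042 ]
 [ 0.3979 -0.118   0.042 ]
 [ 0.4962 -0.1017  0.042 ]
 [ 0.5186 -0.2392  0.042 ]] 0.1391921183739287 0.1393122398202339 0.09897262334466801 0.09964063978325062 99.53052451179867 99.25565032660008
slot from outer [ 0.48162997 -0.17472778]
divider mid [ 0.45708531 -0.17863185] slot [ 0.48027022 -0.17479649]
from low rim [ 0.48178388 -0.17471885]
[ 0.47979017 -0.17604931  0.11694001]
```

>>> move_arm:
  moves:
    - [1,1,-15,0,0,0,40]
    - [1,1,-30,0,0,0,40]
    - [1,1,-43,0,0,0,40]
    - [1,1,-53,0,0,0,40]
    - [1,1,-58,0,0,0,40]
    - [1,1,-58,0,0,0,40]
    - [1,1,-58,0,0,0,40]

```text
time_s: 31.35
tool_pos: [0.4809, -0.1755, 0.0592]
eef_rot: [-0.248, 3.132, -0.001]
contact_force: [0.2, -0.5, -0.6]
width: 0.0536
```

```bash
python3 - <<'E'
from h import *
d=snap("wrist","w25.png"); s=monitor.read_state(); print(s["time_s"],s["tool_pos"],s["contact_force"],s["width"])
a=cv2.imread("pics/w25.png"); cv2.imwrite("pics/w25a.png",cv2.resize(a[100:310,200:440],None,fx=3.3,fy=2.8,interpolation=cv2.INTER_CUBIC))
snap("side","s25.png",(310,140,420,240),6); 
M=R.from_rotvec(s["eef_rot"]).as_matrix()
zb=s["tool_pos"][2]-.0096
for off in(-16,16): print(off,proj(d,np.array([*s["tool_pos"][:2],zb])+M[:,0]*off/1e3))
E
```

```text
31.4 [ 0.48115539 -0.1755142   0.05967676] [ 0.061989    0.90773039 -0.56549094] 0.05403727162324848
-16 (np.float64(320.422567229242), np.float64(261.72849664041))
16 (np.float64(320.4907143097347), np.float64(212.38322271390425))
```

View pics/w25a.png

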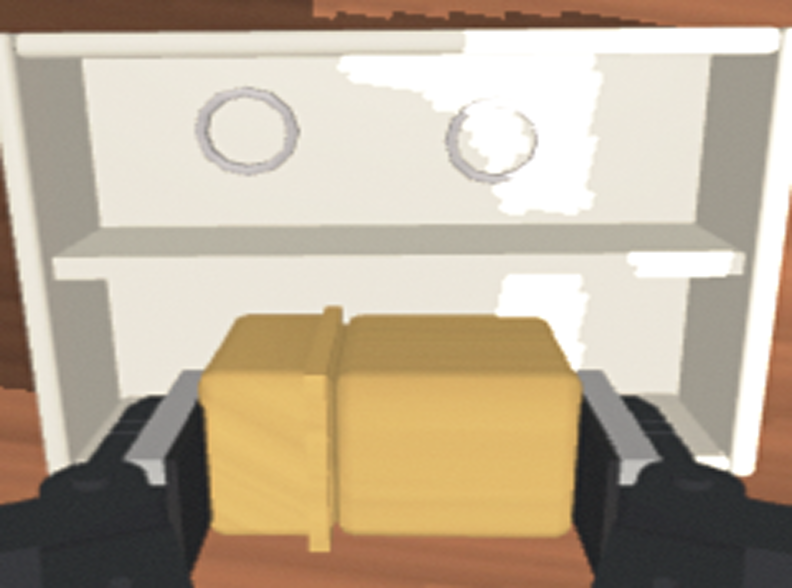

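View pics/s25.png

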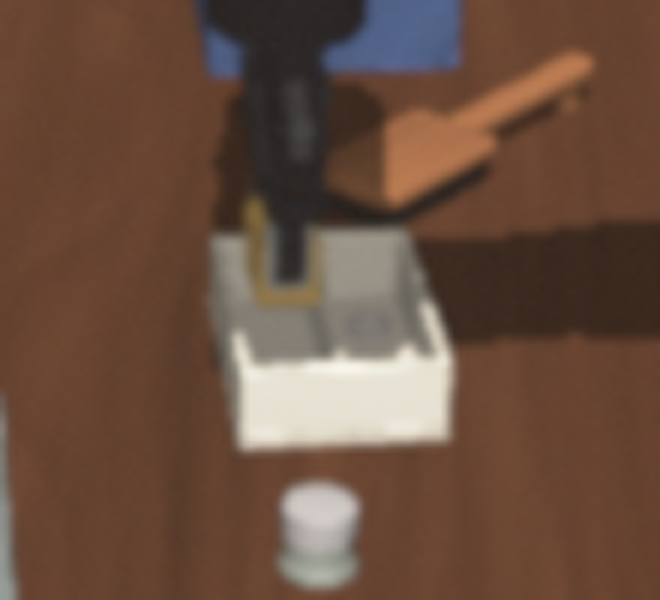

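```bash
python3 - <<'E'
from h import *
d=snap("wrist","w26.png"); s=monitor.read_state(); print(s["tool_pos"]); M=R.from_rotvec(s["eef_rot"]).as_matrix()
f=lambda u,v,z:(M.T@(ray(d,u,v,z)-s["tool_pos"])*1e3)[:2].round(1)
for c in(230,420): print("divider",f(c,199,.042))
print("low rim", f(418,263.5,.042), f(222,263.5,.042))
print("case bottom edge",f(340,213.5,.050),"top",f(340,200+165/5,.084))
print(f(206,112,.042),f(434,110,.042))
E
```

```text
[ 0.48122868 -0.17545547  0.05977891]
divider [ 21.3 -55. ]
divider [21.3 60.4]
low rim [-22.5  63.4] [-22.4 -64. ]
case bottom edge [14.8 11.3] top [17.2  8.7]
[ 71.9 -64. ] [72.9 63.1]
```

```bash
python3 - <<'E'
import cv2,numpy as np
a=cv2.imread("pics/w26.png"); 
cv2.imwrite("pics/w26a.png",np.hstack([cv2.resize(a[185:285,205:265],None,fx=6,fy=6,interpolation=cv2.INTER_CUBIC),cv2.resize(a[185:285,380:440],None,fx=6,fy=6,interpolation=cv2.INTER_CUBIC)]))
E
```

```text
(no output)
```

View pics/w26a.png

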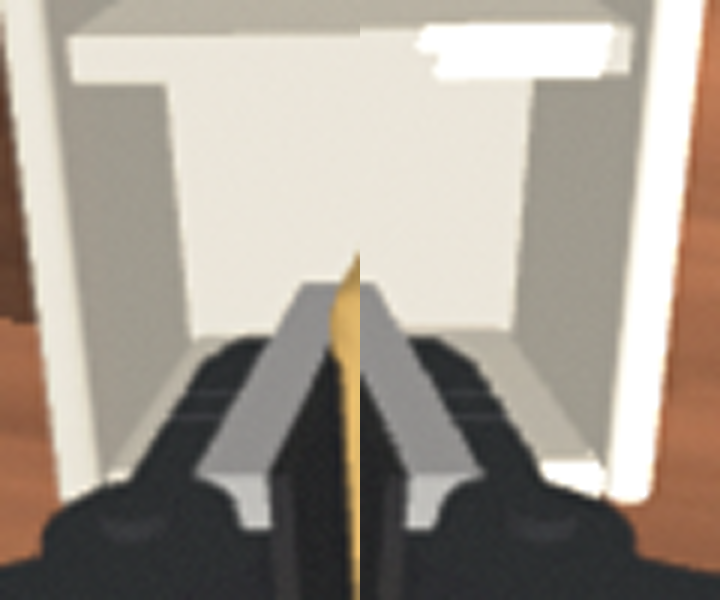

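>>> move_arm:
  moves:
    - [0,0,-5,0,0,0,40]
    - [0,0,-10,0,0,0,40]
    - [0,0,-15,0,0,0,40]
    - [0,0,-20,0,0,0,40]
    - [0,0,-20,0,0,0,40]

```text
time_s: 31.92
tool_pos: [0.4797, -0.1752, 0.0371]
eef_rot: [0.247, -3.129, -0.001]
contact_force: [-0.4, -0.1, -2.3]
width: 0.054
```

>>> move_arm:
  moves:
    - [0,0,-5,0,0,0,40]
    - [0,0,-10,0,0,0,40]
    - [0,0,-15,0,0,0,40]
    - [0,0,-19,0,0,0,40]
    - [0,0,-20,0,0,0,40]
    - [0,0,-20,0,0,0,40]

```text
time_s: 32.42
tool_pos: [0.4804, -0.1753, 0.0182]
eef_rot: [0.248, -3.131, -0.0]
contact_force: [0.4, -0.0, -1.9]
width: 0.0536
```

```bash
python3 - <<'E'
from h import *
d=snap("wrist","w27.png",(180,120,460,330),2.85); s=monitor.read_state(); print(s["time_s"],s["tool_pos"],s["contact_force"],s["wrist_torque"],s["width"])
E
```

```text
32.4667 [ 0.4805828  -0.17539227  0.01864353] [ 0.70465693  0.28114708 -0.82990672] [-0.03333238  0.01400883 -0.02606537] 0.053771399367801176
```

View pics/w27.png

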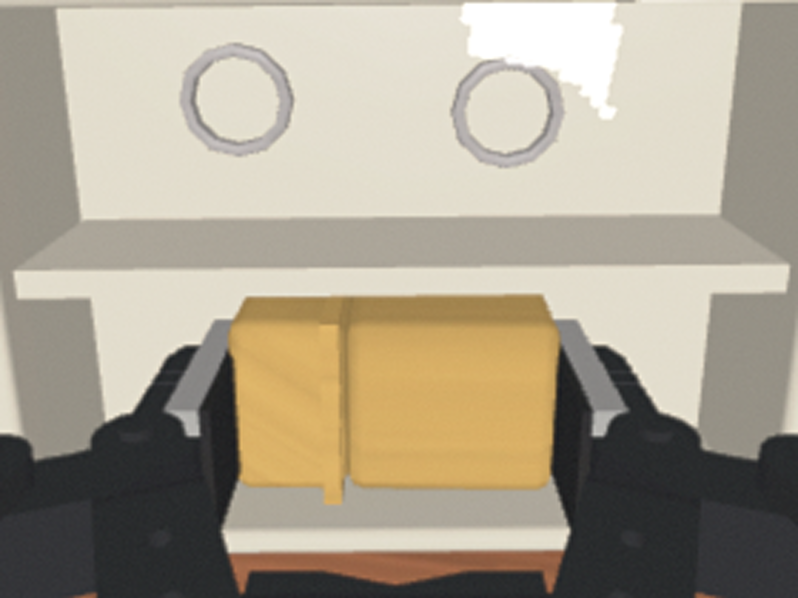

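In the trough, nicely centred. Lower to the floor in small steps.

>>> move_arm:
  moves:
    - [0,0,-1,0,0,0,40]
    - [0,0,-2,0,0,0,40]
    - [0,0,-3,0,0,0,40]
    - [0,0,-3,0,0,0,40]

```text
time_s: 32.8
tool_pos: [0.4806, -0.1753, 0.0156]
eef_rot: [0.248, -3.132, -0.0]
contact_force: [-0.0, -0.4, -1.8]
width: 0.0539
```

>>> move_arm:
  moves:
    - [0,0,-1,0,0,0,40]
    - [0,0,-1.5,0,0,0,40]
    - [0,0,-1.5,0,0,0,40]

```text
time_s: 33.05
tool_pos: [0.4808, -0.1754, 0.0147]
eef_rot: [-0.248, 3.132, -0.0]
contact_force: [-0.8, -0.1, 0.9]
width: 0.0536
```

>>> move_arm:
  moves:
    - [0,0,-0.7,0,0,0,40]
    - [0,0,-1.2,0,0,0,40]
    - [0,0,-1.2,0,0,0,40]

```text
time_s: 33.3
tool_pos: [0.4809, -0.1754, 0.0146]
eef_rot: [-0.248, 3.131, -0.001]
contact_force: [-5.4, 3.8, 9.0]
width: 0.0536
```

>>> move_arm:
  moves:
    - [0,0,1,0,0,0,54]
    - [0,0,1,0,0,0,60]
    - [0,0,1,0,0,0,66]
    - [0,0,1,0,0,0,70]
    - [0,0,1,0,0,0,70]
    - [0,0,8,0,0,0,70]
    - [0,0,25,0,0,0,70]
    - [0,0,55,0,0,0,70]
    - [0,0,90,0,0,0,70]
    - [0,0,130,0,0,0,70]

```text
time_s: 34.13
tool_pos: [0.4796, -0.1753, 0.1437]
eef_rot: [0.247, -3.129, -0.001]
contact_force: [1.4, 0.7, 0.3]
width: 0.0702
```

>>> move_arm:
  moves:
    - [0,0,25,0,0,0,70]
    - [0,0,40,0,0,0,70]
    - [0,0,40,0,0,0,70]

```text
time_s: 34.38
tool_pos: [0.4823, -0.1759, 0.1884]
eef_rot: [-0.247, 3.124, -0.003]
contact_force: [0.5, -0.1, 0.3]
width: 0.0702
```

```bash
python3 - <<'E'
from h import *
d=snap("wrist","w28.png"); s=monitor.read_state(); print(s["time_s"],s["tool_pos"],s["contact_force"],s["width"])
a=cv2.imread("pics/w28.png"); cv2.imwrite("pics/w28a.png",cv2.resize(a[100:230,230:410],None,fx=4.4,fy=4.4,interpolation=cv2.INTER_CUBIC))
snap("side","s28.png"); snap("scene","c28.png")
for c in("side","scene","wrist"):
  for n in ("case_mid","jaw_face","ring_a","kajal_pot"): print(c,n,[(np.round(x["at"],4).tolist(),round(x["score"],2)) for x in models.tip_of(c,n)][:4])
E
```

```text
34.4333 [ 0.48153875 -0.17551685  0.18567902] [ 0.52895313 -0.69703579 -0.99355617] 0.07015052896784901
side case_mid [([0.332, 0.2023, 0.0214], 0.58), ([0.4807, -0.178, 0.0207], 0.43)]
side jaw_face [([0.6165, 0.1017, 0.0087], 0.71), ([0.6171, 0.0465, 0.0113], 0.55)]
side ring_a [([0.4369, -0.2109, 0.0002], 0.51)]
side kajal_pot [([0.4553, 0.0011, -0.0027], 0.49), ([0.4837, -0.2063, 0.023], 0.37)]
scene case_mid [([0.3345, 0.2033, 0.0249], 0.94), ([0.4786, -0.1736, 0.023], 0.65), ([0.4407, 0.2649, 0.022], 0.6)]
scene jaw_face [([0.6189, 0.0486, 0.0139], 0.53), ([0.4798, -0.1739, 0.004], 0.52)]
scene ring_a []
scene kajal_pot [([0.455, -0.0002, -0.0027], 0.56)]
wrist case_mid [([0.4795, -0.1734, 0.0193], 0.98)]
wrist jaw_face [([0.3821, -0.427, -0.0022], 0.42)]
wrist ring_a [([0.4258, -0.1605, 0.0022], 0.64), ([0.4395, -0.2094, 0.0044], 0.46)]
wrist kajal_pot [([0.4578, -0.0002, -0.0011], 0.94), ([0.4395, -0.21, 0.0058], 0.31)]
```

View pics/w28a.png

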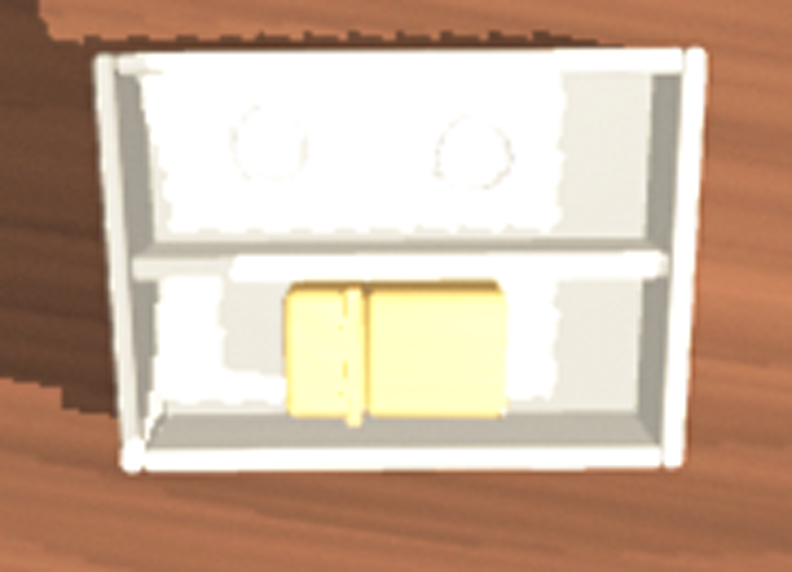

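View pics/s28.png

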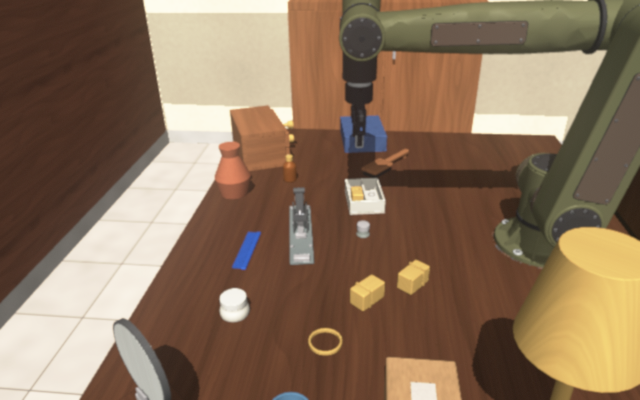

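View pics/c28.png

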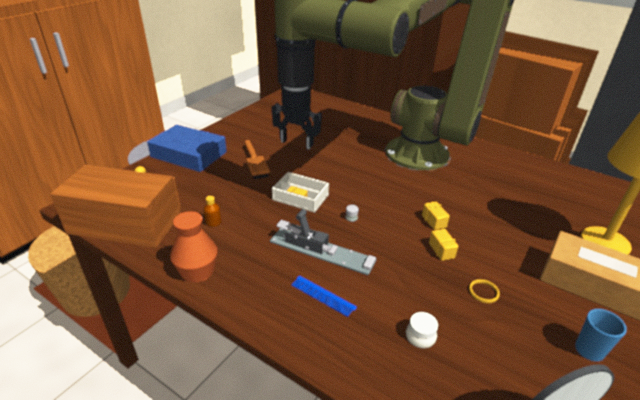

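The case lies flat in the empty trough. The jaw is back, and the rings and everything else are where they were. I'm handing the job in.

```bash
python3 - <<'E'
from h import *
print(r.sign_off(), monitor.read_state()["time_s"])
E
```

```text
the job is handed in; nothing more can be done
the job is handed in; nothing more can be done
```

The kohl case, cap fully home, now lies flat on the floor of the empty trough. I handed the job in at about 34.5 s of the 72 s allowed.

**What I did:** I picked the smallest of the three look-alikes, the one with the bared steel neck, and laid it lengthwise in the clamp with its cap towards the jaw. Three full pumps brought the cap home. I added a partial fourth pump to check: the cap did not move in the pictures and the force climbed to 21 N. Pressing the release sent the jaw all the way back. I then lifted the case out, set it briefly on bare table to change to a grip on its two ends, and lowered it into the trough until it touched the floor at about 9 N.

**Last checks:**
- **Case:** it sits centred between the trough walls, about 5 mm clear on each side. The gripper read 54 mm over a closed length of 56 mm, the same small under-reading as on the case's width, so I take the cap as home.
- **Jaw:** it stands at its rest position in the final pictures.
- **Everything else:** the rings, kajal pot, look-alikes and other items look unmoved, and the arm is clear above the tray.

**Disagreements:**
- The fourth pump's stop felt springy rather than hard, probably because the arm gives, so I judged "home" by the pictures and the grip width.
- In the last look the networks gave a few false reports: a second jaw face, a second kajal pot, and rings missed in the scene view. The pictures contradict all of these.

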